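# Seat a steel blank in the corner of a tack-welding jig

## Robot

A 6-joint arm with a two-finger parallel gripper is mounted at the origin on the work surface. World frame = base frame: x ahead of the robot, y to its left, z up, the work surface at z = 0. Lengths are in m, angles in degrees, forces in N, time in s.
With the tool pointing down it reaches from about 0.35 to 0.875 m from the base axis. Payload 4.2 kg.
Tool frame: the origin (TCP) lies on the centre line of the jaws, within the pads' length; the fingertips stand 19 mm ahead of it and the grasp point (between the pads) is the TCP; z points along the fingers, y is the line along which they close (so a half turn about z gives the same grasp; the last joint's range is limited). The gripper opens to 87 mm and grips with 3 to 60 N. Pads are 19 mm wide; open, the fingers measure 117 mm over their backs; the gripper's body (75 mm by 190 mm) begins 51 mm behind the grasp point.
Start: joints at [87.181, 22.042, 0.453, 0, -68.411, -14.817], TCP at [0.189, 0.596, 0.242] pointing down, gripper open.
Joint ranges: [-179.83, 179.83], [-69.29, 118.12], [-61.27, 80.66], [-181.25, 117.63], [-171.15, -9.14], [-177.46, 177.46]. Speed limits (degrees/s): [159.86, 159.86, 180, 180, 180, 180].

## Interface

Orientations are given as a 3x3 rotation matrix whose columns are the frame's x, y, z axes.
In Python, from station import sense, capture, finish_job, search_frame, masks_of gives the robot as it stands.
- The arm moves only by the tool drive_tool, never from a script. Its argument "rows" is a list of rows, each a list of 7 numbers: the opening in per cent of the stroke, from 0 (shut) to 100 (fully open), then the shift along the world's x, y, z in mm, then the turn, a rotation vector about the world's x, y, z in rad. In form: [[fingers, dx, dy, dz, wx, wy, wz], ...]. A call has 1 to 5 rows; each row shifts and turns the commanded pose from where the row before left it; what a row does not reach is not made up. A row lasts 1/12 s, in which the tool goes at most 41.7 mm and 7.16 degrees, less where a joint would pass 70% of its speed; a pose out of reach is approached as far as the arm can. A call is refused whole if a number of a shift passes 41.7 or a number of a turn 0.125, either way. A call with a gripper value outside its range is refused whole. The fingers move at their own pace and stop on an object; the grip force is fixed at half the most. Time passes only in rows, so rows that do not move let the fingers close. It gives the time, the measured TCP pose, the force, the opening and the grip force at its end, in the units of the state.
- sense(): the state, without advancing time (a new reading comes with each control period).
- capture(name): name is "scene" or "top" or "wrist"; returns a dict with "frame" (400x640x3 uint8, red, green, blue), "z_map" (400x640 float32, m along the optical axis (not along the pixel's ray), 0 where there is no reading), "fx", "fy", "cx", "cy" (pixels), "R" (3x3) and "t" (3): a world point X has camera coordinates R X + t; the wrist camera has in their place "T_tool_cam" (4x4, takes a point from camera to tool coordinates, whose origin is the TCP and whose axes are the flange's). Camera axes: x right, y down, z forward; pixel columns grow to the right and rows downward; lengths in m; the calibration is good to about 2 mm. A picture is of the moment at which its call begins: read the wrist's pose just before it.
- finish_job(): hands the job in; it is judged then, once.
Trained networks look in a picture, given as the dict that the camera call returned (one of the last four; its "shot" number tells which), for a name from the list of things; names that differ only in an ending like _2 or _b are one class to them, and where a whole thing is asked for, a point or a joint stands for the part that bears it (a point fixed in the world has none). Each returns a list of dicts, best first, with "p" (0 to 1); they miss things now and then, are a little off and sometimes report something else, mostly with a low value. They report only what shows in the picture. A call takes as long as a camera call. They do not tell look-alikes from the thing itself.
- search_frame(label, picture): "xy" ([column, row] in pixels, amid what is visible of it).
- masks_of(label, picture): "region" (400x640 bool, what is visible of it) and "xy" ([column, row] in pixels, amid what is visible of it).
The state is a dict: "time_s": time; "joints": joint angles; "joint_velocities": joint speeds; "effort": joint torques, N m; "tcp_pos": TCP position; "ee_rot": TCP orientation; "wrist_force": force on the tool from outside, world axes, zero at the start; "moment": the same for the moment, N m; "gripper_width": opening from 0.0 (shut) to 1.0 (fully open); "gripper_force": force on a finger pad.
Only numpy, scipy, OpenCV 4.12 (cv2) and the standard library are available. Lean on these libraries where they do the work, as an engineer would, in place of code of your own. Each camera call takes 0.05 s, during which the arm holds its last target. There are 200 camera calls.

## Task

Take the square brass drift out of the tool stand and, using only the drift, nudge the loose steel blank into the corner of the welding jig: first up against the long side fence, then along that fence up to the end stop. At each of the two give it a moment's gentle, steady press so that it really bears there, but never shove hard, because the fences are held only by magnets; leave the blank flat and touching both, without a gap, ready to clamp. Then stand the drift back in its socket and leave everything else as it lies.

Things in the scene. Friction and masses are not known exactly. Their poses are not given: they have to be found in the camera images.
- jig: welding jig fixed to the bench: bright steel plate 260 (x) x 340 (y) x 15 mm with dark holes. Origin on the bench; the plate reaches from -130 to +130 mm in x, -190 to +150 mm in y, z up. Two aluminium bars make an inner square corner at its +x, -y end. An open toggle clamp (not used, 95 mm high over the plate) stands outside the end stop
- corner (a point): the point of the jig where the inner faces of the two fences would meet, on the top of the jig plate (15 mm above the bench); axes as the jig: the blank must lie on its -x, +y side. Side fence inner face: x = 0; end stop inner face: y = 0.
- side_fence: long fence: aluminium flat bar 30 (x) x 240 (y) x 14 mm high on the jig plate, its inner face looks to the jig's -x; origin under its centre, on the plate. Two dark round pot magnets on top (to 25 mm above the plate) hold it; it would shift if it were pushed with more than 20 N
- end_stop: short fence: aluminium flat bar 80 (x) x 30 (y) x 14 mm high on the jig plate, its inner face looks to the jig's +y; it ends 15 mm short of the side fence's face. Origin under its centre, on the plate. Held by two pot magnets as the side fence, it too would shift above 20 N
- blank: loose dark steel plate with four small holes, sawn to about 75 (x) x 100 (y) x 10 mm (length and width up to 1.5 mm over or under: feel for its edges), 0.45 to 0.7 kg. Origin: centre of its underside. At home its x lies along the jig's x; it starts on the jig 30 to 90 mm from the corner, turned up to 15 degrees. It slides with 2 to 6 N; pushed mid-edge on a fence it turns flush with 5 to 13 N
- drift: the pushing tool: square brass bar 16 x 16 x 120 mm, 0.26 kg, standing upright in one of the three sockets. Origin at the centre of its foot, z along the bar to its top. It stands out 72 mm above the socket's rim; held close above the rim it tilts least in the jaws when pushed sideways
- stand: tool stand fixed to the bench: dark steel base 80 (x) x 220 (y) x 6 mm with three upright square-tube sockets in a row along its y axis, 70 mm apart. Origin on the bench under the middle socket. The three tools may stand in any order
- socket0 (a point): centre of the floor of the first socket (7.5 mm above the bench), at y = -70 mm of the stand. All sockets: outside 25 mm, inside 22 mm square, aligned with the stand, rim 48.5 mm above the socket's floor
- socket1 (a point): centre of the floor of the middle socket
- socket2 (a point): centre of the floor of the third socket, at y = +70 mm of the stand
- chisel: bystander in the stand: flat steel cold chisel 17 x 10 x 103 mm, edge up; origin at its foot
- punch: bystander in the stand: round steel punch 14 mm thick, 100 mm long, tapered end up; origin at its foot
- nut: bystander on the jig plate: steel hexagon nut 36 mm across flats, 19 mm high, near the plate's -x, -y corner; origin under its centre
- offcut: bystander: rusty square tube 40 x 40 x 120 mm lying on the bench along its x; origin under its centre
- hammer: bystander: hammer 290 mm long lying near the right side of the robot; origin under its middle
- grinder: bystander: angle grinder with yellow body lying at the left, about 340 mm long and 72 mm high; origin under it, between head and body
Not all that is in view belongs to the job. Leave any blue look-alike of the stand alone. There is more than one size of the drift; the job needs the smaller.

How it is judged:
By the outcome, as a careful person would: the job done as asked, in the order asked, and still so for the second after the job is handed in, with the robot touching nothing.
It also fails if it takes over 72 s, if anything falls off the work surface, if the arm or the gripper's body presses on something with over 40 N, if the wrist force passes 120 N, or if a joint passes its speed limit or range.

## Working session

There is one attempt and no reset: what is moved stays moved. The work goes in short steps, Python scripts to look and compute and a tool call to move; the robot and the scene stay as the last step left them, time stands still between calls to the robot, and variables do not carry over. Pictures are saved under pics/ and viewed, at most 10 in all, crops included, and the job is handed in when it is done.

Besides the shell and the picture viewer there is one more tool, called after "Request:" by a JSON object that holds its "api" and its "payload". drive_tool: Moves the arm, as the interface text tells. Its arguments: {"type":"object","properties":{"rows":{"type":"array"}},"required":["rows"]}

```bash
mkdir -p pics; ls; cat > h.py <<'E'
import numpy as np, cv2
from station import *
def world(p,uv=None):
    z=p['z_map'];v,u=np.mgrid[0:400,0:640]
    c=np.stack([(u-p['cx'])/p['fx']*z,(v-p['cy'])/p['fy']*z,z],-1)
    if 'R' in p: w=(c-np.array(p['t']))@np.array(p['R'])
    else:
        s=p['s'];T=np.array(p['T_tool_cam']);w=(c@T[:3,:3].T+T[:3,3])@np.array(s['ee_rot']).T+np.array(s['tcp_pos'])
    w[z==0]=np.nan
    return w
def cap(n):
    s=sense();p=capture(n);p['s']=s;return p
def save(n,im): cv2.imwrite('pics/'+n+'.png',im[...,::-1])
E
python3 - <<'E'
from h import *
t=cap('top');s=cap('scene')
save('a',np.vstack([t['frame'],s['frame']])[:, :]);
im=np.vstack([t['frame'],s['frame']]);save('a',cv2.resize(im,(480,600)))
w=world(t)
for l in ['jig','side_fence','end_stop','blank','drift','stand','chisel','punch','nut']:
    for q,ww,nm in ((t,w,'top'),(s,world(s),'scene')):
        for d in masks_of(l,q)[:4]:
            if d['p']<.2: continue
            print(nm,l,round(d['p'],2),np.round(d['xy']),np.round(np.nanmedian(ww[d['region']],0)*1000),d['region'].sum())
print(sense())
E
```

```text
pics
top jig 0.92 [369. 184.] [ 555. -105.   14.] 8327
scene jig 0.72 [287. 169.] [573. -90.  17.] 7370
scene jig 0.2 [295. 285.] [718. 253.  41.] 777
top side_fence 0.7 [350. 147.] [643. -40.  28.] 824
scene side_fence 0.65 [265. 196.] [647. -42.  30.] 869
top end_stop 0.51 [388. 159.] [ 609. -163.   29.] 273
scene end_stop 0.54 [255. 162.] [ 615. -162.   31.] 256
top blank 0.92 [361. 179.] [563. -70.  24.] 800
scene blank 0.79 [286. 182.] [567. -68.  26.] 750
top drift 0.53 [272. 222.] [413. 177. 147.] 117
top drift 0.4 [235. 184.] [509. 285. 109.] 58
scene drift 0.61 [376. 200.] [423. 187.  93.] 337
scene drift 0.49 [369. 248.] [518. 293. 101.] 139
top stand 0.81 [231. 261.] [290. 305.   5.] 1946
top stand 0.68 [247. 191.] [508. 280.   5.] 1768
scene stand 0.94 [365. 270.] [525. 301.   8.] 1927
scene chisel 0.63 [287. 133.] [ 487. -217.   35.] 110
scene chisel 0.45 [384. 276.] [519. 360.  85.] 95
scene chisel 0.22 [367. 270.] [524. 301.   8.] 1952
top punch 0.27 [350. 148.] [643. -40.  28.] 762
scene punch 0.43 [355. 234.] [514. 221.  75.] 46
top nut 0.44 [405. 205.] [ 483. -220. 
[... 175 characters left out ...]
105157e+01, -1.48161925e+01]), 'joint_velocities': array([ 0.02433579, -0.02649811, -0.06783378, -0.05723085,  0.0018507 ,
        0.10673994]), 'effort': array([-7.10503809e-04, -3.90475523e+01,  1.87624830e+01,  4.22470137e+00,
        1.53781800e-02, -1.12958961e-05]), 'tcp_pos': array([0.18932874, 0.59562019, 0.24155495]), 'ee_rot': array([[ 9.53001785e-01, -3.02964680e-01,  1.87761456e-06],
       [-3.02964680e-01, -9.53001785e-01,  1.89777144e-05],
       [-3.96020714e-06, -1.86546466e-05, -1.00000000e+00]]), 'wrist_force': array([-1.1610996 ,  0.21416909,  0.14913919]), 'moment': array([-0.04211833, -0.05177146, -0.04880637]), 'gripper_force': 0.0, 'gripper_width': 0.9993432969782875}
```

View pics/a.png

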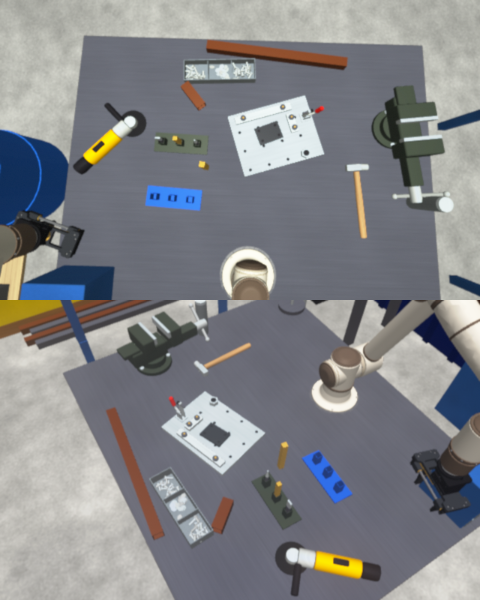

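The picture shows two brass bars. One is in the dark stand's middle socket (top 235,184; scene 369,248). The other stands free on the bench (top 272,222; scene 376,200) and is taller, at z≈147. The one in the dark stand should reach about 127 mm, which fits the 120 mm drift. I'll confirm that in a crop and fit the poses.

```bash
cat > fit.py <<'E'
from h import *
def rect(w,m,zlo,zhi):
    P=w[m];P=P[(P[:,2]>zlo)&(P[:,2]<zhi)]
    (c,sz,a)=cv2.minAreaRect((P[:,:2]*1000).astype(np.float32))
    return np.round(c,1),np.round(sz,1),round(a,2),len(P)
E
python3 - <<'E'
from fit import *
for n in ('top','scene'):
    p=cap(n);w=world(p)
    def best(l,near):
        for d in masks_of(l,p):
            c=np.nanmedian(w[d['region']],0)[:2]
            if np.hypot(*(c-near))<.06: return d['region']
    for l,near,a,b in (('jig',(.56,-.1),.005,.022),('side_fence',(.643,-.04),.02,.036),('end_stop',(.61,-.163),.02,.036),('blank',(.565,-.07),.019,.033),('stand',(.51,.285),-.003,.014)):
        m=best(l,near)
        if m is not None: print(n,l,rect(w,m,a,b))
    m=(np.abs(w[...,0]-.515)<.06)&(np.abs(w[...,1]-.287)<.12)&(w[...,2]>.075)
    k,lab,st,ce=cv2.connectedComponentsWithStats(m.astype(np.uint8))
    for i in range(1,k):
        if st[i,4]>8: print(n,'tool',ce[i],st[i,4],np.nanmax(w[lab==i],0),np.nanmin(w[lab==i],0))
    m=(np.abs(w[...,0]-.42)<.05)&(np.abs(w[...,1]-.18)<.04)&(w[...,2]>.02)
    print('big',np.nanmax(w[m],0),np.nanmin(w[m],0))
    f=p['frame']
    c=f[140:290,190:300] if n=='top' else f[170:320,330:440]
    globals()['c'+n]=cv2.resize(c,None,fx=3.6,fy=3.6,interpolation=cv2.INTER_CUBIC)
save('b',np.hstack([ctop,cscene]))
E
```

```text
top jig (array([557.6, -97.7]), array([260.5, 340. ]), 17.44, 6857)
top side_fence (array([644.7, -43. ]), array([ 31.7, 236.6]), 17.48, 696)
top end_stop (array([ 609.5, -164.4]), array([80.6, 30.5]), 17.1, 213)
top blank (array([563.8, -69.1]), array([73.6, 98.6]), 21.62, 693)
top stand (array([513. , 291.8]), array([220.6,  80.3]), 87.84, 1409)
top tool [234.46969697 185.39393939] 66 [0.52151233 0.29869923 0.13008688] [0.5044504  0.28242141 0.07578683]
top tool [211.        184.7027027] 37 [0.51833353 0.37155552 0.1145116 ] [0.51026353 0.35063222 0.07500452]
top tool [259.9375 188.    ] 16 [0.5132967  0.22425707 0.10849096] [0.50510489 0.21611708 0.07721093]
big [0.42642403 0.19311396 0.15679773] [0.40471249 0.17114322 0.02237605]
scene jig (array([ 570. , -142.9]), array([270.8, 434.5]), 16.77, 5712)
scene side_fence (array([647. , -46.9]), array([ 34.1, 242.4]), 18.03, 696)
scene end_stop (array([ 612.7, -168.8]), array([79.6, 37.5]), 15.22, 174)
scene blank (array([565.8, -71.9]), array([ 75.5, 107.4]), 21.29, 690)
scene stand (array([514.5, 288.5]), array([221.7,  84. ]), 88.05, 1521)
scene tool [356.13793103 231.5862069 ] 29 [0.51742789 0.22526028 0.11117918] [0.506461   0.21351911 0.07733093]
scene tool [370.69298246 248.76315789] 114 [0.52376305 0.29814591 0.13503421] [0.50601732 0.27971514 0.07597707]
scene tool [385.07352941 271.95588235] 68 [0.52185244 0.3696159  0.11672667] [0.51202467 0.34924566 0.07567216]
big [0.43010085 0.19307241 0.16024795] [0.40532447 0.16734182 0.02262973]
```

View pics/b.png

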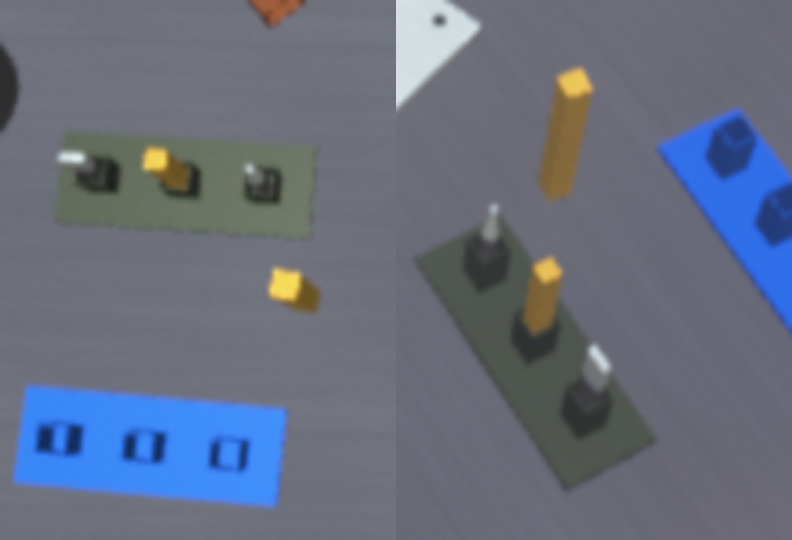

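The crop shows the 16 mm drift in the dark stand's middle socket (left panel 155,160; right panel 545,270), with the punch and chisel in the outer sockets. The thicker, taller bar stands free (left panel 288,285; right panel 575,80), so it's the wrong size. The blue stand is the look-alike. I'm reaching for the drift in the dark stand's middle socket.

Request:
{"api": "drive_tool", "payload": {"rows": [[50,21.6,-20.3,-2.8,0,0,-0.0867],[50,21.6,-20.3,-2.8,0,0,-0.0867],[50,21.6,-20.3,-2.8,0,0,-0.0867],[50,21.6,-20.3,-2.8,0,0,-0.0867],[50,21.6,-20.3,-2.8,0,0,-0.0867]]}}

```text
time_s: 2.02
tcp_pos: [0.2981, 0.4932, 0.2276]
ee_rot: [[0.735, -0.678, 0.0], [-0.678, -0.735, 0.0], [-0.0, -0.0, -1.0]]
wrist_force: [0.3, 0.2, 0.9]
gripper_width: 0.706
gripper_force: 0.0
```

Request:
{"api": "drive_tool", "payload": {"rows": [[50,21.6,-20.3,-2.8,0,0,-0.0867],[50,21.6,-20.3,-2.8,0,0,-0.0867],[50,21.6,-20.3,-2.8,0,0,-0.0867],[50,21.6,-20.3,-2.8,0,0,-0.0867],[50,21.6,-20.3,-2.8,0,0,-0.0867]]}}

```text
time_s: 2.43
tcp_pos: [0.4062, 0.3916, 0.2137]
ee_rot: [[0.382, -0.924, 0.0], [-0.924, -0.382, 0.0], [-0.0, -0.0, -1.0]]
wrist_force: [0.4, 0.3, -0.3]
gripper_width: 0.503
gripper_force: 0.0
```

Request:
{"api": "drive_tool", "payload": {"rows": [[50,21.6,-20.3,-2.8,0,0,-0.0867],[50,21.6,-20.3,-2.8,0,0,-0.0867],[50,21.6,-20.3,-2.8,0,0,-0.0867],[50,21.6,-20.3,-2.8,0,0,-0.0867],[50,21.6,-20.3,-2.8,0,0,-0.0867]]}}

```text
time_s: 2.85
tcp_pos: [0.5143, 0.29, 0.1996]
ee_rot: [[-0.042, -0.999, 0.0], [-0.999, 0.042, 0.0], [-0.0, -0.0, -1.0]]
wrist_force: [1.0, 0.5, 0.2]
gripper_width: 0.501
gripper_force: 0.0
```

Request:
{"api": "drive_tool", "payload": {"rows": [[50,0,0,0,0,0,0]]}}

```text
time_s: 2.93
tcp_pos: [0.5158, 0.2879, 0.1987]
ee_rot: [[-0.045, -0.999, -0.001], [-0.999, 0.045, -0.001], [0.001, 0.0, -1.0]]
wrist_force: [-0.4, 1.0, 1.0]
gripper_width: 0.499
gripper_force: 0.0
```

```bash
python3 - <<'E'
from fit import *
p=cap('wrist');w=world(p);s=p['s'];save('c',p['frame'])
print(s['tcp_pos'],s['ee_rot'],s['time_s'],s['gripper_width'],s['joints'])
m=(np.abs(w[...,0]-.515)<.02)&(np.abs(w[...,1]-.29)<.02)
for a,b in ((.12,.14),(.07,.12),(.05,.062)): 
    mm=m&(w[...,2]>a)&(w[...,2]<b)
    print(a,mm.sum(), rect(w,mm,a,b) if mm.sum()>9 else '')
for d in masks_of('stand',p)[:2]: print(d['p'],rect(w,d['region'],-.003,.014))
E
```

```text
[0.51575048 0.28788923 0.19874472] [[-4.48591653e-02 -9.98993194e-01 -5.03540307e-04]
 [-9.98992245e-01  4.48598509e-02 -1.44480690e-03]
 [ 1.46594100e-03  4.38220031e-04 -9.99998829e-01]] 2.9333 0.4990462652574305 [ 4.48860809e+01  2.06517209e+01 -8.13231954e+00  4.36568763e-02
 -6.12948264e+01 -4.74782006e+01]
0.12 559 (array([511.8, 289.1]), array([16.4, 15.9]), 83.74, 559)
0.07 344 (array([511.2, 281.6]), array([ 1.5, 16. ]), 84.58, 344)
0.05 251 (array([511.8, 289.1]), array([25. , 24.6]), 87.35, 251)
0.91 (array([511.5, 284.8]), array([210.4,  81.7]), 87.57, 12240)
0.83 (array([284.1, 287.1]), array([183.4,  88.6]), 86.55, 10668)
```

View pics/c.png

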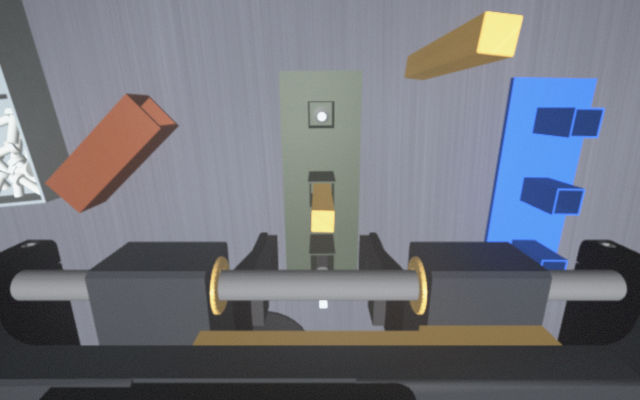

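The wrist view shows the drift's top at (322,218) between the open jaws, the punch at (322,115) and the dark stand upright. The drift measures 16 mm square, centred at (511.8, 289.1), and its top is between 120 and 140 mm high. I'm going down on it.

Request:
{"api": "drive_tool", "payload": {"rows": [[50,-1.5,-2,-10,0,0,0],[50,0,0,-30,0,0,0],[50,0,0,-30,0,0,0],[50,0,0,-30,0,0,0],[50,0,0,-17,0,0,0]]}}

```text
time_s: 3.45
tcp_pos: [0.509, 0.2887, 0.079]
ee_rot: [[-0.036, -0.999, -0.004], [-0.999, 0.036, -0.003], [0.003, 0.004, -1.0]]
wrist_force: [0.4, -0.3, -0.5]
gripper_width: 0.504
gripper_force: 0.0
```

Request:
{"api": "drive_tool", "payload": {"rows": [[50,0,0,-2,0,0,0],[50,0,0,0,0,0,0]]}}

```text
time_s: 3.62
tcp_pos: [0.5106, 0.2894, 0.0795]
ee_rot: [[-0.035, -0.999, -0.002], [-0.999, 0.035, -0.002], [0.002, 0.002, -1.0]]
wrist_force: [0.4, 0.2, 0.6]
gripper_width: 0.501
gripper_force: 0.0
```

Request:
{"api": "drive_tool", "payload": {"rows": [[0,1,0,0,0,0,0],[0,0,0,0,0,0,0],[0,0,0,0,0,0,0],[0,0,0,0,0,0,0],[0,0,0,0,0,0,0]]}}

```text
time_s: 4.03
tcp_pos: [0.5131, 0.2894, 0.0815]
ee_rot: [[-0.037, -0.999, 0.001], [-0.999, 0.037, 0.001], [-0.001, -0.001, -1.0]]
wrist_force: [0.1, -0.8, -0.0]
gripper_width: 0.207
gripper_force: 0.0
```

Request:
{"api": "drive_tool", "payload": {"rows": [[0,0,0,0,0,0,0],[0,0,0,0,0,0,0]]}}

```text
time_s: 4.2
tcp_pos: [0.5131, 0.2893, 0.0813]
ee_rot: [[-0.037, -0.999, 0.001], [-0.999, 0.037, 0.001], [-0.001, -0.001, -1.0]]
wrist_force: [-1.2, 0.3, 3.6]
gripper_width: 0.181
gripper_force: 29.9
```

Request:
{"api": "drive_tool", "payload": {"rows": [[0,0,0,10,0,0,0],[0,0,0,20,0,0,0],[0,0,0,28,0,0,0],[0,0,0,27,0,0,0],[0,0,-10,0,0,0,0]]}}

```text
time_s: 4.62
tcp_pos: [0.5159, 0.282, 0.1717]
ee_rot: [[-0.035, -0.999, 0.01], [-0.999, 0.035, 0.007], [-0.007, -0.01, -1.0]]
wrist_force: [1.4, 0.4, -2.1]
gripper_width: 0.181
gripper_force: 29.9
```

Request:
{"api": "drive_tool", "payload": {"rows": [[0,-0.9,-34,0,0,0,0.034],[0,-0.9,-34,0,0,0,0.034],[0,-0.9,-34,0,0,0,0.034],[0,-0.9,-34,0,0,0,0.034],[0,-0.9,-34,0,0,0,0.034]]}}

```text
time_s: 5.03
tcp_pos: [0.5077, 0.1078, 0.1654]
ee_rot: [[0.134, -0.991, -0.0], [-0.991, -0.134, 0.0], [-0.001, 0.0, -1.0]]
wrist_force: [-0.5, -0.4, -1.6]
gripper_width: 0.178
gripper_force: 30.0
```

Request:
{"api": "drive_tool", "payload": {"rows": [[0,-0.9,-36,0,0,0,0.034],[0,-0.9,-36,0,0,0,0.034],[0,-0.9,-36,0,0,0,0.034],[0,-0.9,-36,0,0,0,0.034],[0,-0.9,-36,0,0,0,0.034]]}}

```text
time_s: 5.45
tcp_pos: [0.5026, -0.0728, 0.1652]
ee_rot: [[0.299, -0.954, -0.001], [-0.954, -0.299, 0.0], [-0.001, 0.001, -1.0]]
wrist_force: [1.2, -0.4, -2.6]
gripper_width: 0.178
gripper_force: 30.0
```

Request:
{"api": "drive_tool", "payload": {"rows": [[0,0,-17,0,0,0,0],[0,0,0,0,0,0,0],[0,0,0,0,0,0,0]]}}

```text
time_s: 5.7
tcp_pos: [0.5029, -0.0889, 0.165]
ee_rot: [[0.295, -0.955, -0.001], [-0.955, -0.295, 0.0], [-0.001, 0.001, -1.0]]
wrist_force: [0.5, 1.0, -2.5]
gripper_width: 0.183
gripper_force: 30.0
```

```bash
python3 - <<'E'
from fit import *
p=cap('wrist');w=world(p);s=p['s'];save('d',p['frame'])
print(s['tcp_pos'],s['ee_rot'],s['time_s'],s['wrist_force'])
for l,a,b in (('jig',.005,.022),('side_fence',.022,.036),('end_stop',.022,.036),('blank',.019,.033)):
    for d in masks_of(l,p)[:2]: print(l,d['p'],np.round(d['xy']),rect(w,d['region'],a,b))
E
```

```text
[ 0.50291016 -0.08892903  0.16498386] [[ 2.95140553e-01 -9.55452702e-01 -1.47911403e-03]
 [-9.55453614e-01 -2.95141209e-01  2.41862932e-04]
 [-6.67636094e-04  1.34184128e-03 -9.99998877e-01]] 5.7 [ 0.54443573  1.03068078 -2.47308185]
jig 0.6 [264. 106.] (array([551. , -81.2]), array([260.6, 298.4]), 17.47, 49026)
side_fence 0.68 [149. 145.] (array([651.1, -68.7]), array([ 31.4, 193.5]), 17.43, 7668)
end_stop 0.57 [219.  62.] (array([ 609.5, -167.3]), array([81.1, 29.8]), 17.42, 2671)
blank 0.7 [250. 186.] (array([563.6, -72.3]), array([74.5, 99.7]), 22.01, 8848)
```

View pics/d.png

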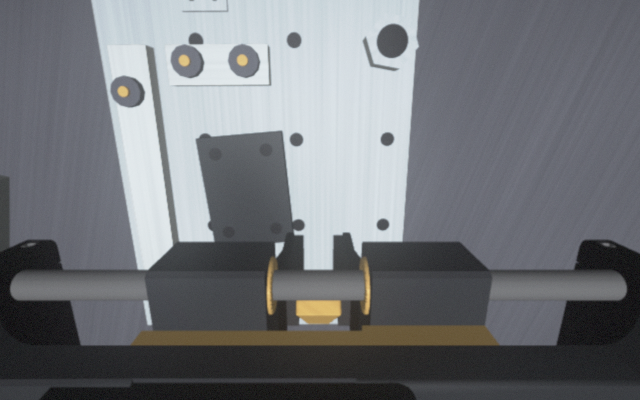

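The wrist view shows the blank (250,186) turned about 4.5° and the jig plate around it. The side fence is on the left (149,145), the end stop above (219,62) and the nut at (392,42). The path is clear, so I'm lowering the drift beside the blank's −x edge.

Request:
{"api": "drive_tool", "payload": {"rows": [[0,1,-3.3,-20,0,0,0],[0,0,0,-30,0,0,0],[0,0,0,-15,0,0,0],[0,0,0,-7,0,0,0],[0,0,0,0,0,0,0]]}}

```text
time_s: 6.37
tcp_pos: [0.504, -0.0906, 0.092]
ee_rot: [[0.299, -0.954, -0.004], [-0.954, -0.299, -0.0], [-0.001, 0.004, -1.0]]
wrist_force: [-0.0, 1.1, -2.8]
gripper_width: 0.179
gripper_force: 30.0
```

Request:
{"api": "drive_tool", "payload": {"rows": [[0,2.9,0.9,0,0,0,0],[0,2.9,0.9,0,0,0,0],[0,2.9,0.9,0,0,0,0],[0,2.9,0.9,0,0,0,0],[0,0,0,0,0,0,0]]}}

```text
time_s: 6.78
tcp_pos: [0.5178, -0.0873, 0.0944]
ee_rot: [[0.298, -0.954, 0.003], [-0.954, -0.298, 0.0], [0.001, -0.002, -1.0]]
wrist_force: [0.3, -0.3, -2.6]
gripper_width: 0.176
gripper_force: 30.0
```

Request:
{"api": "drive_tool", "payload": {"rows": [[0,1.9,0.6,0,0,0,0],[0,1.9,0.6,0,0,0,0],[0,1.9,0.6,0,0,0,0],[0,1.9,0.6,0,0,0,0],[0,1.9,0.6,0,0,0,0]]}}

```text
time_s: 7.2
tcp_pos: [0.5261, -0.0846, 0.0935]
ee_rot: [[0.298, -0.955, -0.0], [-0.955, -0.298, -0.0], [-0.0, 0.0, -1.0]]
wrist_force: [-0.5, -0.7, -3.1]
gripper_width: 0.177
gripper_force: 30.0
```

Request:
{"api": "drive_tool", "payload": {"rows": [[0,1.9,0.6,0,0,0,0],[0,1.9,0.6,0,0,0,0],[0,1.9,0.6,0,0,0,0],[0,1.9,0.6,0,0,0,0],[0,1.9,0.6,0,0,0,0]]}}

```text
time_s: 7.62
tcp_pos: [0.5356, -0.0815, 0.0935]
ee_rot: [[0.298, -0.955, -0.0], [-0.955, -0.298, 0.0], [-0.0, 0.0, -1.0]]
wrist_force: [-0.2, -0.0, -2.2]
gripper_width: 0.18
gripper_force: 30.0
```

Request:
{"api": "drive_tool", "payload": {"rows": [[0,0,0,0,0,0,0]]}}

```text
time_s: 7.7
tcp_pos: [0.5359, -0.0815, 0.0936]
ee_rot: [[0.298, -0.955, 0.0], [-0.955, -0.298, -0.0], [0.0, -0.0, -1.0]]
wrist_force: [-0.7, -0.3, -2.5]
gripper_width: 0.18
gripper_force: 30.0
```

```bash
cat > look.py <<'E'
from fit import *
Rj=np.array([[.954,-.2999],[.2999,.954]])
def look(n='wrist',name=None):
    p=cap(n);w=world(p);s=p['s']
    if name: save(name,p['frame'])
    J=lambda c:np.round((np.array(c)-[551.6,-78.6])@Rj,1)
    print(n,'tcp jig',J(s['tcp_pos'][:2]*1000),s['tcp_pos'][2],'t',s['time_s'],'F jig',np.round(np.array(s['wrist_force'])[:2]@Rj,1),s['wrist_force'][2])
    for l,a,b in (('side_fence',.022,.036),('end_stop',.022,.036),('blank',.019,.033)):
        for d in masks_of(l,p)[:1]:
            r=rect(w,d['region'],a,b);print(l,round(d['p'],2),J(r[0]),r)
    return p,w
E
python3 -c "
from look import *
look(name='e');look('top')"
```

```text
wrist tcp jig [-15.8   1.9] 0.0935627752458275 t 7.7 F jig [-0.8 -0. ] -2.5324158398745618
end_stop 0.89 [  28.6 -102. ] (array([ 609.5, -167.3]), array([80.1, 30.2]), 17.52, 4829)
blank 0.73 [13.7 -2.8] (array([565.5, -77.2]), array([74.1, 89.2]), 21.99, 11068)
top tcp jig [-16.5   2. ] 0.09349489631138796 t 7.9 F jig [-0.2  0.6] -1.8814026020710495
blank 0.51 [ 0.4 35.8] (array([541.2, -44.3]), array([38.8, 23.8]), 50.53, 37)
```

View pics/e.png

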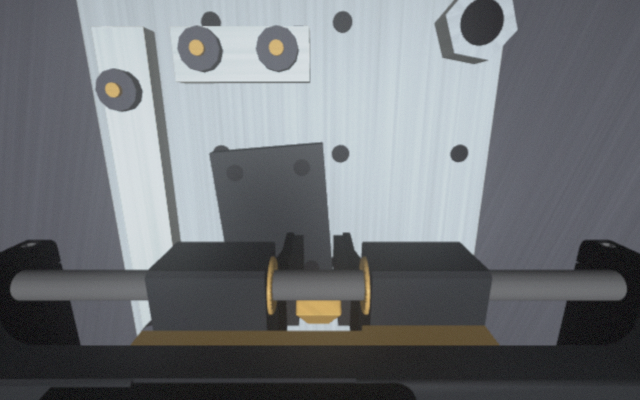

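```bash
python3 - <<'E'
from look import *
p,w=look()
J=(w[...,:2]*1000-[551.6,-78.6])@Rj
T=np.array(p['T_tool_cam']);print(T.round(3))
for u,v in ((318,300),(318,306),(318,312),(318,320),(300,328),(320,266),(326,235),(333,235),(280,235),(320,335)):
    print(u,v,p['frame'][v,u],J[v,u].round(1),(w[v,u,2]*1000).round(1))
# blank right edge along rows
for v in (170,190,210,225,232):
    z=w[v,:,2]; m=np.where((z>.020)&(z<.03)&(p['frame'][v].sum(1)<330))[0]; print(v,m.min(),m.max(),J[v,m.min()].round(1),J[v,m.max()].round(1))
Ti=np.linalg.inv(T)
for q in ((0,0,0),(0,0,.0738),(0,0,-.046)):
    c=Ti@np.array([*q,1]);print(q,c[0]/c[2]*p['fx']+p['cx'],c[1]/c[2]*p['fy']+p['cy'],c[2])
s=capture('scene');c=s['frame'][130:240,220:340];save('f',cv2.resize(c,None,fx=5,fy=5,interpolation=cv2.INTER_CUBIC))
E
```

```text
wrist tcp jig [-16.4   2. ] 0.09355866131059991 t 8.1 F jig [-0.7  0.4] -3.6199745247107584
side_fence 0.72 [ 98.3 -16.7] (array([650.4, -65. ]), array([ 31.9, 200.9]), 17.41, 11432)
end_stop 0.59 [  28.7 -101.9] (array([ 609.5, -167.2]), array([80.5, 30.2]), 17.38, 4858)
blank 0.77 [13.6 -2.7] (array([565.4, -77.1]), array([73.8, 89.5]), 22.11, 10917)
[[ 0.    -0.962 -0.274  0.074]
 [ 1.     0.001 -0.001  0.001]
 [ 0.001 -0.274  0.962 -0.143]
 [ 0.     0.     0.     1.   ]]
318 300 [156 136  98] [-17.2  -6.6] 134.9
318 306 [210 175 105] [-17.2  -4.6] 135.6
318 312 [201 167  99] [-17.2  -3.7] 137.8
318 320 [158 130  80] [-17.1  30.2] 95.6
300 328 [189 198 204] [-2.7 95.6] 15.6
320 266 [67 70 71] [-18.4  36.9] 24.9
326 235 [75 79 82] [-22.6  13.2] 25.2
333 235 [140 146 152] [-27.9  17.3] 14.9
280 235 [69 71 73] [ 9.1 12.6] 26.5
320 335 [100  85  59] [-17.7 -20.9] 171.5
170 163 322 [ 83.6 -32.8] [-19.7 -32.4]
190 166 324 [ 83.8 -19.1] [-21.1 -18.9]
210 168 326 [83.1 -5.9] [-22.5  -4.8]
225 170 327 [83.3  4.8] [-23.2   5.7]
232 171 327 [83.5 10.1] [-23.3  11.2]
(0, 0, 0) 316.5805729573102 266.88253350483114 0.15812085491915512
(0, 0, 0.0738) 317.1399455652017 217.15137976671852 0.22910373690809444
(0, 0, -0.046) 315.87911822142377 329.2455323692037 0.1138767821347214
```

View pics/f.png

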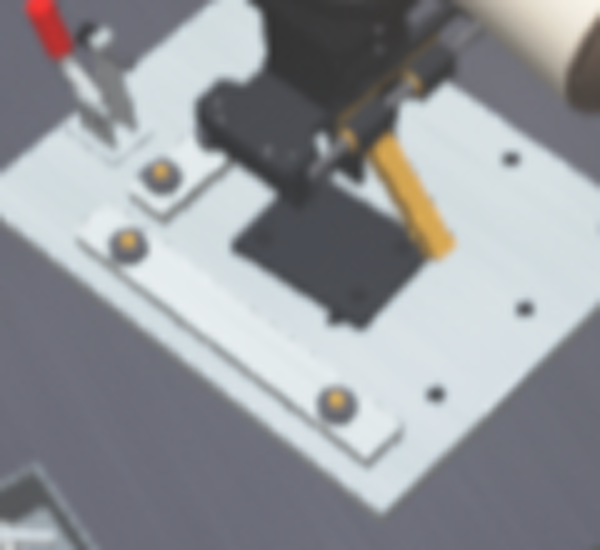

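The scene crop shows the drift has pivoted in the jaws: its top is at (385,145) and its foot is at (437,245), swung towards the jig's +y. The blank is untouched. I'll measure the tilt before righting it.

```bash
cat > tilt.py <<'E'
from look import *
def tilt(n='scene'):
    p=cap(n);w=world(p);s=p['s'];tc=s['tcp_pos']
    f=cv2.cvtColor(p['frame'],cv2.COLOR_RGB2HSV)
    m=(f[...,0]>12)&(f[...,0]<28)&(f[...,1]>110)&(np.linalg.norm(w-tc,axis=-1)<.10)&(w[...,2]<tc[2]-.015)
    k,lab,st,_=cv2.connectedComponentsWithStats(m.astype(np.uint8));i=1+np.argmax(st[1:,4]);P=w[lab==i]*1000
    d=P[:,2]; o=np.argsort(d);n=max(len(o)//4,3)
    lo,hi=P[o[:n]].mean(0),P[o[-n:]].mean(0)
    v=hi-lo;v/=v[2];vj=v[:2]@Rj
    print('n',len(P),'lean of top per unit height jig x,y deg',np.degrees(np.arctan(vj)).round(1),'lowest z',d.min().round(1),'low end jig',((lo[:2]-[551.6,-78.6])@Rj).round(1),'tcp',((tc[:2]*1000-[551.6,-78.6])@Rj).round(1))
    return p
if __name__=='__main__': tilt();tilt()
E
python3 tilt.py
```

```text
n 69 lean of top per unit height jig x,y deg [ -3.8 -29.6] lowest z 38.3 low end jig [-11.2  58.7] tcp [-16.4   2. ]
n 69 lean of top per unit height jig x,y deg [  2.3 -31.8] lowest z 38.9 low end jig [-12.1  60.5] tcp [-16.3   2. ]
```

```bash
python3 - <<'E'
from look import *
p=cap('top');w=world(p);J=(w[...,:2]*1000-[551.6,-78.6])@Rj
m=(J[...,0]>-230)&(J[...,0]<60)&(J[...,1]>-380)&(J[...,1]<-100)&(w[...,2]>.022)
for x in range(-230,60,30):
  print(x,[int(np.nanmax(np.append(w[...,2][m&(J[...,0]>=x)&(J[...,0]<x+30)&(J[...,1]>=y)&(J[...,1]<y+40)],0))*1000) for y in range(-380,-100,40)])
E
```

```text
-230 [23, 29, 30, 30, 0, 0, 0]
-200 [0, 0, 0, 0, 0, 0, 0]
-170 [0, 0, 0, 0, 0, 0, 0]
-140 [0, 0, 0, 0, 0, 0, 36]
-110 [0, 0, 0, 0, 0, 0, 37]
-80 [0, 0, 0, 0, 0, 0, 0]
-50 [0, 0, 0, 0, 0, 0, 0]
-20 [0, 0, 0, 0, 0, 0, 34]
10 [0, 0, 0, 0, 108, 113, 109]
40 [0, 0, 0, 0, 104, 111, 0]
```

Request:
{"api": "drive_tool", "payload": {"rows": [[0,0,0,10,0,0,0],[0,0,0,16,0,0,0],[0,0,0,18,0,0,0],[0,0,0,18,0,0,0],[0,0,0,10,0,0,0]]}}

```text
time_s: 8.92
tcp_pos: [0.5366, -0.0816, 0.1685]
ee_rot: [[0.298, -0.954, 0.004], [-0.954, -0.298, -0.0], [0.001, -0.004, -1.0]]
wrist_force: [0.3, 0.2, -1.4]
gripper_width: 0.182
gripper_force: 30.0
```

Request:
{"api": "drive_tool", "payload": {"rows": [[0,2,6,0,0,0,0.061],[0,3,12,0,0,0,0.061],[0,4,18,0,0,0,0.061],[0,4,22,0,0,0,0.061],[0,4,24,0,0,0,0.061]]}}

```text
time_s: 9.33
tcp_pos: [0.5523, 0.0008, 0.1658]
ee_rot: [[0.572, -0.82, -0.0], [-0.82, -0.572, 0.0], [-0.0, -0.0, -1.0]]
wrist_force: [0.5, -0.1, -2.0]
gripper_width: 0.186
gripper_force: 30.0
```

Request:
{"api": "drive_tool", "payload": {"rows": [[0,4.5,24,0,0,0,0.062],[0,4.5,24,0,0,0,0.062],[0,4.5,24,0,0,0,0.062],[0,4.5,24,0,0,0,0.062],[0,4.5,24,0,0,0,0.062]]}}

```text
time_s: 9.75
tcp_pos: [0.5748, 0.1216, 0.1658]
ee_rot: [[0.796, -0.605, -0.0], [-0.605, -0.796, 0.0], [-0.0, 0.0, -1.0]]
wrist_force: [0.1, 0.1, -3.1]
gripper_width: 0.178
gripper_force: 30.0
```

Request:
{"api": "drive_tool", "payload": {"rows": [[0,4.5,24,0,0,0,0.062],[0,4.5,24,0,0,0,0.062],[0,4.5,24,0,0,0,0.062],[0,4.5,22,0,0,0,0.062],[0,4,20,0,0,0,0.062]]}}

```text
time_s: 10.17
tcp_pos: [0.5969, 0.2358, 0.1656]
ee_rot: [[0.943, -0.333, -0.0], [-0.333, -0.943, 0.0], [-0.0, -0.0, -1.0]]
wrist_force: [0.2, -0.7, -2.3]
gripper_width: 0.18
gripper_force: 30.0
```

Request:
{"api": "drive_tool", "payload": {"rows": [[0,4,18,0,0,0,0.061],[0,3,14,0,0,0,0.061],[0,2,10,0,0,0,0.061],[0,2,8,0,0,0,0.061],[0,1,5,0,0,0,0.061]]}}

```text
time_s: 10.58
tcp_pos: [0.6089, 0.2905, 0.1653]
ee_rot: [[0.999, -0.035, -0.0], [-0.035, -0.999, -0.0], [-0.0, 0.0, -1.0]]
wrist_force: [-0.7, -0.3, -2.8]
gripper_width: 0.182
gripper_force: 30.0
```

Request:
{"api": "drive_tool", "payload": {"rows": [[0,0,0,0,0,0,0],[0,0,0,0,0,0,0]]}}

```text
time_s: 10.75
tcp_pos: [0.6086, 0.2895, 0.1653]
ee_rot: [[0.999, -0.04, -0.001], [-0.04, -0.999, -0.0], [-0.001, 0.0, -1.0]]
wrist_force: [-1.0, 0.4, -1.9]
gripper_width: 0.182
gripper_force: 30.0
```

```bash
python3 - <<'E'
from tilt import *
p=tilt();s=sense();print(s['tcp_pos'],s['joints'],np.degrees(np.arctan2(s['ee_rot'][1,1],s['ee_rot'][0,1])))
q=tilt('top')
c=p['frame'][150:310,310:470];d=q['frame'][120:280,160:320]
save('g',np.hstack([cv2.resize(i,(400,400),interpolation=cv2.INTER_CUBIC) for i in (c,d)]))
E
```

```text
Traceback (most recent call last):
  File "tilt.py", line 6, in tilt
    k,lab,st,_=cv2.connectedComponentsWithStats(m.astype(np.uint8));i=1+np.argmax(st[1:,4]);P=w[lab==i]*1000
                                                                        ~~~~~~~~~^^^^^^^^^^
ValueError: attempt to get argmax of an empty sequence
```

```bash
python3 - <<'E'
from tilt import *
p=cap('scene');q=cap('wrist')
c=p['frame'][150:310,310:470]
save('g',np.hstack([cv2.resize(c,(400,400),interpolation=cv2.INTER_CUBIC),q['frame'][:, 160:560]]))
w=world(q);J=w*1000-q['s']['tcp_pos']*1000
f=cv2.cvtColor(q['frame'],cv2.COLOR_RGB2HSV)
m=(f[...,0]>12)&(f[...,0]<28)&(f[...,1]>90)&(np.abs(J[...,1])<12)&(np.abs(J[...,0])<80)
for v in range(180,335,6):
    r=np.where(m[v])[0]
    if len(r)>3: print(v,r.min(),r.max(),np.nanmedian(J[v,r],0).round(1))
E
```

```text
264 269 276 [35.6 10.7 66.7]
270 268 273 [34.7 10.9 68.1]
276 267 271 [33.9 11.3 69.8]
282 267 271 [32.8 11.1 70.6]
288 266 271 [31.6 11.3 71.4]
294 266 271 [30.4 11.3 72.3]
300 266 339 [ 8.6  1.  41.7]
306 267 340 [ 6.9  1.6 42.8]
312 268 340 [ 5.4  1.2 44.1]
318 302 335 [-12.7   0.6  22.3]
330 362 366 [ 22.2 -11.5  76.2]
```

View pics/g.png

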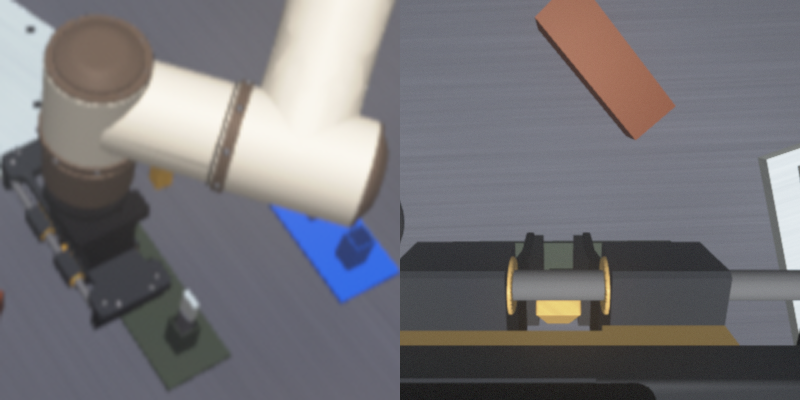

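Right panel (wrist): the drift's top at (558,308) leans towards +x by about 37°, so the foot lies about 60 mm towards −x. I'll right it against the outer wall of its own fixed, empty socket.

Request:
{"api": "drive_tool", "payload": {"rows": [[0,0,0,-10,0,0,0],[0,0,0,-18,0,0,0],[0,0,0,-20,0,0,0],[0,0,0,-14,0,0,0],[0,0,0,-6,0,0,0]]}}

```text
time_s: 11.32
tcp_pos: [0.6073, 0.288, 0.0941]
ee_rot: [[0.999, -0.04, -0.005], [-0.04, -0.999, -0.003], [-0.005, 0.003, -1.0]]
wrist_force: [-0.7, -0.2, -3.3]
gripper_width: 0.181
gripper_force: 30.0
```

Request:
{"api": "drive_tool", "payload": {"rows": [[0,-2,0,0,0,0,0],[0,-4,0,0,0,0,0],[0,-4,0,0,0,0,0],[0,-4,0,0,0,0,0],[0,-4,0,0,0,0,0]]}}

```text
time_s: 11.73
tcp_pos: [0.5916, 0.29, 0.0992]
ee_rot: [[0.999, -0.038, 0.004], [-0.038, -0.999, 0.002], [0.004, -0.002, -1.0]]
wrist_force: [4.9, -1.1, -0.2]
gripper_width: 0.181
gripper_force: 30.0
```

Request:
{"api": "drive_tool", "payload": {"rows": [[0,-4,0,0,0,0,0],[0,-4,0,0,0,0,0],[0,-4,0,0,0,0,0],[0,-4,0,0,0,0,0],[0,-4,0,0,0,0,0]]}}

```text
time_s: 12.15
tcp_pos: [0.5748, 0.2913, 0.101]
ee_rot: [[0.999, -0.037, 0.011], [-0.037, -0.999, 0.005], [0.011, -0.006, -1.0]]
wrist_force: [7.6, -1.0, 1.1]
gripper_width: 0.182
gripper_force: 30.0
```

Request:
{"api": "drive_tool", "payload": {"rows": [[0,-4,0,0,0,0,0],[0,-4,0,0,0,0,0],[0,-4,0,0,0,0,0],[0,-4,0,0,0,0,0],[0,-2,0,0,0,0,0]]}}

```text
time_s: 12.57
tcp_pos: [0.558, 0.292, 0.102]
ee_rot: [[0.999, -0.036, 0.014], [-0.036, -0.999, 0.007], [0.014, -0.008, -1.0]]
wrist_force: [8.9, -0.4, 2.4]
gripper_width: 0.18
gripper_force: 30.0
```

```bash
cat > top.py <<'E'
from look import *
q=cap('wrist');s=q['s'];w=world(q);J=(w-s['tcp_pos'])@s['ee_rot']*1000
f=cv2.cvtColor(q['frame'],cv2.COLOR_RGB2HSV)
m=(f[...,0]>12)&(f[...,0]<28)&(f[...,1]>90)&(np.abs(J[...,1])<9)&(np.abs(J[...,0])<60)&(J[...,2]<0)&(J[...,2]>-60)
for v in range(286,345,3):
    r=np.where(m[v,296:345])[0]+296
    if len(r)>12: print(v,r.min(),r.max(),np.nanmedian(J[v,r],0).round(1))
print(s['tcp_pos'],s['wrist_force'],s['time_s'])
E
python3 top.py
```

```text
301 296 340 [  9.   -0.3 -43.1]
304 296 341 [  8.1  -0.5 -43.4]
307 296 341 [  7.   -0.2 -43.5]
310 296 341 [  6.1  -0.2 -44. ]
313 296 341 [  4.9  -0.3 -44. ]
316 296 341 [  3.9   0.  -44.3]
319 296 341 [  2.9  -0.2 -44.6]
322 296 341 [  2.1  -0.3 -45.1]
325 296 340 [  1.   -0.3 -45.3]
328 296 340 [  0.1  -0.3 -45.8]
[0.55798899 0.29203601 0.10198231] [ 8.9275971  -0.44607933  2.37301739] 12.5667
```

Request:
{"api": "drive_tool", "payload": {"rows": [[0,-3,-0.5,0,0,0,0],[0,-3,-0.5,0,0,0,0],[0,-3,-0.5,0,0,0,0],[0,-3,-0.5,0,0,0,0],[0,-3,-0.5,0,0,0,0]]}}

```text
time_s: 13.03
tcp_pos: [0.5433, 0.2904, 0.1019]
ee_rot: [[0.999, -0.036, 0.015], [-0.036, -0.999, 0.009], [0.014, -0.01, -1.0]]
wrist_force: [8.1, 1.1, 0.5]
gripper_width: 0.184
gripper_force: 30.0
```

Request:
{"api": "drive_tool", "payload": {"rows": [[0,-2,0,0,0,0,0],[0,-2,0,0,0,0,0],[0,-2,0,0,0,0,0],[0,0,0,0,0,0,0]]}}

```text
time_s: 13.37
tcp_pos: [0.5368, 0.2902, 0.1018]
ee_rot: [[0.999, -0.036, 0.014], [-0.036, -0.999, 0.008], [0.013, -0.009, -1.0]]
wrist_force: [8.1, 1.1, 1.4]
gripper_width: 0.183
gripper_force: 30.0
```

```bash
python3 top.py
```

```text
301 296 340 [  9.2  -0.3 -43.3]
304 296 341 [  9.   -0.2 -44.8]
307 296 341 [  7.9  -0.2 -45. ]
310 296 341 [  6.9  -0.2 -45.2]
313 296 341 [  5.7  -0.2 -45.2]
316 296 341 [  4.6  -0.2 -45.3]
319 296 341 [  3.4  -0.2 -45.3]
322 296 341 [  2.2  -0.2 -45.3]
325 296 340 [  1.1  -0.3 -45.4]
328 296 340 [ -0.   -0.3 -45.5]
[0.5368324  0.29015888 0.10177011] [8.06174301 1.05844231 1.44958125] 13.3667
```

Request:
{"api": "drive_tool", "payload": {"rows": [[0,-2,0,0,0,0,0],[0,-1,0,0,0,0,0],[0,-1,0,0,0,0,0]]}}

```text
time_s: 13.67
tcp_pos: [0.5332, 0.2902, 0.1018]
ee_rot: [[0.999, -0.036, 0.014], [-0.036, -0.999, 0.008], [0.014, -0.009, -1.0]]
wrist_force: [8.0, 1.0, 1.4]
gripper_width: 0.183
gripper_force: 30.0
```

Request:
{"api": "drive_tool", "payload": {"rows": [[0,-1,0,0,0,0,0],[0,-1,0,0,0,0,0]]}}

```text
time_s: 13.83
tcp_pos: [0.5319, 0.2902, 0.1019]
ee_rot: [[0.999, -0.036, 0.015], [-0.036, -0.999, 0.009], [0.015, -0.009, -1.0]]
wrist_force: [11.0, 0.2, -0.0]
gripper_width: 0.18
gripper_force: 30.0
```

```bash
python3 top.py
```

```text
301 297 340 [  8.2  -0.2 -41.8]
304 296 340 [  8.3  -0.3 -43.8]
307 296 341 [  8.    0.  -45.1]
310 296 341 [  7.1  -0.2 -45.5]
313 296 341 [  6.   -0.2 -45.6]
316 296 341 [  4.8   0.  -45.5]
319 296 341 [  3.5  -0.2 -45.4]
322 296 341 [  2.4  -0.2 -45.6]
325 296 341 [  1.1  -0.2 -45.4]
328 296 340 [  0.   -0.3 -45.6]
[0.53189361 0.29023749 0.1018561 ] [10.97621952  0.2057573  -0.0423994 ] 13.8333
```

The top face is now level and the force has stepped up, so the drift stands flush on the socket wall and is upright in the jaws. The earlier tilt came from passing over the punch too low, so this time I'm travelling higher and more gently.

Request:
{"api": "drive_tool", "payload": {"rows": [[0,4,0,0,0,0,0],[0,8,0,4,0,0,0],[0,4,0,18,0,0,0],[0,0,0,24,0,0,0],[0,0,0,24,0,0,0]]}}

```text
time_s: 14.3
tcp_pos: [0.5409, 0.286, 0.1672]
ee_rot: [[0.999, -0.039, -0.004], [-0.039, -0.999, -0.003], [-0.004, 0.003, -1.0]]
wrist_force: [0.3, 0.8, -2.0]
gripper_width: 0.183
gripper_force: 30.0
```

Request:
{"api": "drive_tool", "payload": {"rows": [[0,0,0,18,0,0,0],[0,0,0,10,0,0,0],[0,0,-6,0,0,0,-0.061],[0,0,-12,0,0,0,-0.061],[0,0,-18,0,0,0,-0.061]]}}

```text
time_s: 14.72
tcp_pos: [0.541, 0.2511, 0.1948]
ee_rot: [[0.975, -0.221, -0.002], [-0.221, -0.975, -0.0], [-0.002, 0.001, -1.0]]
wrist_force: [-0.1, 0.0, -3.1]
gripper_width: 0.18
gripper_force: 30.0
```

Request:
{"api": "drive_tool", "payload": {"rows": [[0,0,-22,0,0,0,-0.061],[0,0,-24,0,0,0,-0.061],[0,-3,-24,0,0,0,-0.062],[0,-3,-24,0,0,0,-0.062],[0,-3,-24,0,0,0,-0.062]]}}

```text
time_s: 15.13
tcp_pos: [0.5316, 0.1315, 0.1946]
ee_rot: [[0.862, -0.508, -0.003], [-0.508, -0.862, -0.001], [-0.002, 0.002, -1.0]]
wrist_force: [0.7, -0.4, -2.1]
gripper_width: 0.183
gripper_force: 30.0
```

Request:
{"api": "drive_tool", "payload": {"rows": [[0,-3,-24,0,0,0,-0.062],[0,-3,-24,0,0,0,-0.062],[0,-3,-24,0,0,0,-0.062],[0,-3,-24,0,0,0,-0.062],[0,-3,-24,0,0,0,-0.062]]}}

```text
time_s: 15.55
tcp_pos: [0.5165, 0.0116, 0.1948]
ee_rot: [[0.666, -0.746, -0.003], [-0.746, -0.666, -0.0], [-0.002, 0.002, -1.0]]
wrist_force: [0.5, -0.0, -2.7]
gripper_width: 0.183
gripper_force: 30.0
```

Request:
{"api": "drive_tool", "payload": {"rows": [[0,-3,-24,0,0,0,-0.062],[0,-3,-24,0,0,0,-0.062],[0,-3,-20,0,0,0,-0.061],[0,-3,-16,0,0,0,-0.061],[0,-3,-12,0,0,0,-0.061]]}}

```text
time_s: 15.97
tcp_pos: [0.5014, -0.0844, 0.1947]
ee_rot: [[0.408, -0.913, -0.003], [-0.913, -0.408, 0.0], [-0.002, 0.003, -1.0]]
wrist_force: [0.1, -0.0, -2.1]
gripper_width: 0.184
gripper_force: 30.0
```

Request:
{"api": "drive_tool", "payload": {"rows": [[0,-2,-8,0,0,0,-0.061],[0,-2,-4,0,0,0,-0.061],[0,-1,-2,0,0,0,0],[0,0,0,0,0,0,0],[0,0,0,0,0,0,0]]}}

```text
time_s: 16.38
tcp_pos: [0.4975, -0.0969, 0.1952]
ee_rot: [[0.299, -0.954, -0.001], [-0.954, -0.299, 0.0], [-0.001, 0.001, -1.0]]
wrist_force: [-0.2, 0.2, -2.9]
gripper_width: 0.182
gripper_force: 30.0
```

```bash
python3 top.py; python3 -c "
from look import *
look()
s=sense();print(np.degrees(np.arctan2(-s['ee_rot'][1,1],-s['ee_rot'][0,1])))
p=cap('top');w=world(p)
for d in masks_of('stand',p):print(d['p'],np.nanmedian(w[d['region']],0))
m=(np.abs(w[...,0]-.51)<.03)&(w[...,1]>.19)&(w[...,1]<.39)&(w[...,2]>.06)
k,lab,st,ce=cv2.connectedComponentsWithStats(m.astype(np.uint8))
for i in range(1,k):
  if st[i,4]>6: print('tool',st[i,4],np.nanmax(w[lab==i],0),np.nanmin(w[lab==i],0))
"
```

```text
301 297 339 [  8.5   0.7 -41.9]
304 296 340 [  8.6   0.7 -43.9]
307 296 341 [  8.3   0.9 -45.2]
310 296 341 [  7.3   0.9 -45.5]
313 296 341 [  6.2   0.9 -45.7]
316 296 341 [  5.    0.9 -45.5]
319 296 341 [  3.7   0.9 -45.4]
322 296 341 [  2.5   0.9 -45.4]
325 296 341 [  1.5   0.9 -45.7]
328 296 340 [  0.2   0.7 -45.6]
[ 0.49753463 -0.09693891  0.19522517] [-0.18623344  0.24636816 -2.89537222] 16.3833
wrist tcp jig [-56.8  -1.2] 0.19533929043012863 t 16.4333 F jig [-0.  0.] -1.9764564584836335
side_fence 0.57 [ 98.2 -18.8] (array([650.9, -67.1]), array([ 31.7, 196.7]), 17.44, 6227)
end_stop 0.58 [  28.3 -102.1] (array([ 609.2, -167.5]), array([80.2, 30.2]), 17.28, 2172)
blank 0.7 [13.1  3.1] (array([563.2, -71.7]), array([ 74.3, 101.2]), 22.01, 7523)
17.384494951582965
0.83 [0.50838021 0.28736746 0.00551741]
0.82 [0.28993089 0.30812432 0.00541372]
tool 47 [0.51935674 0.37011713 0.11257414] [0.51034999 0.35084911 0.06045405]
tool 21 [0.51161582 0.22091524 0.10816598] [0.50277087 0.20666986 0.06024571]
```

Request:
{"api": "drive_tool", "payload": {"rows": [[0,11.4,6.4,-8,0,0,0],[0,0,0,-20,0,0,0],[0,0,0,-28,0,0,0],[0,0,0,-26,0,0,0],[0,0,0,-14,0,0,0]]}}

```text
time_s: 17.15
tcp_pos: [0.508, -0.0903, 0.0963]
ee_rot: [[0.298, -0.955, -0.005], [-0.955, -0.298, 0.0], [-0.002, 0.004, -1.0]]
wrist_force: [0.3, -1.4, -3.6]
gripper_width: 0.183
gripper_force: 30.0
```

Request:
{"api": "drive_tool", "payload": {"rows": [[0,0,0,-6,0,0,0],[0,0,0,0,0,0,0],[0,0,0,0,0,0,0]]}}

```text
time_s: 17.4
tcp_pos: [0.5103, -0.0905, 0.0939]
ee_rot: [[0.299, -0.954, 0.001], [-0.954, -0.299, -0.0], [0.001, -0.001, -1.0]]
wrist_force: [-0.3, 0.4, -3.0]
gripper_width: 0.181
gripper_force: 30.0
```

Request:
{"api": "drive_tool", "payload": {"rows": [[0,1.9,0.6,0,0,0,0],[0,1.9,0.6,0,0,0,0],[0,1.9,0.6,0,0,0,0],[0,1.9,0.6,0,0,0,0],[0,1.9,0.6,0,0,0,0]]}}

```text
time_s: 17.82
tcp_pos: [0.5193, -0.0876, 0.0941]
ee_rot: [[0.298, -0.955, 0.001], [-0.955, -0.298, 0.0], [0.0, -0.001, -1.0]]
wrist_force: [-0.2, -0.7, -2.6]
gripper_width: 0.183
gripper_force: 30.0
```

Request:
{"api": "drive_tool", "payload": {"rows": [[0,1.9,0.6,0,0,0,0],[0,1.9,0.6,0,0,0,0],[0,1.9,0.6,0,0,0,0],[0,1.9,0.6,0,0,0,0],[0,1.9,0.6,0,0,0,0]]}}

```text
time_s: 18.23
tcp_pos: [0.527, -0.0849, 0.093]
ee_rot: [[0.297, -0.955, -0.003], [-0.955, -0.297, -0.0], [-0.001, 0.003, -1.0]]
wrist_force: [-3.0, -1.2, -3.2]
gripper_width: 0.183
gripper_force: 30.0
```

```bash
python3 -c "
from look import *
look()"
```

```text
wrist tcp jig [-25.3   1.4] 0.09297360351779867 t 18.2333 F jig [-3.2 -0.3] -3.2184316421818373
side_fence 0.84 [ 98.4 -16.6] (array([650.4, -64.9]), array([ 31.9, 200.8]), 17.38, 12198)
end_stop 0.66 [  28.5 -101.8] (array([ 609.3, -167.2]), array([80.3, 29.9]), 17.51, 4887)
blank 0.57 [ 19.6 -10.3] (array([573.4, -82.5]), array([74.4, 74.7]), 21.3, 10236)
```

Request:
{"api": "drive_tool", "payload": {"rows": [[0,1.9,0.6,0,0,0,0],[0,1.9,0.6,0,0,0,0],[0,1.9,0.6,0,0,0,0],[0,1.9,0.6,0,0,0,0],[0,1.9,0.6,0,0,0,0]]}}

```text
time_s: 18.85
tcp_pos: [0.5381, -0.0816, 0.0935]
ee_rot: [[0.298, -0.955, -0.0], [-0.955, -0.298, 0.0], [-0.0, -0.0, -1.0]]
wrist_force: [-2.1, -0.5, -4.0]
gripper_width: 0.182
gripper_force: 30.0
```

Request:
{"api": "drive_tool", "payload": {"rows": [[0,1.4,0.45,0,0,0,0],[0,1.4,0.45,0,0,0,0],[0,1.4,0.45,0,0,0,0],[0,1.4,0.45,0,0,0,0],[0,1.4,0.45,0,0,0,0]]}}

```text
time_s: 19.27
tcp_pos: [0.5449, -0.0794, 0.0935]
ee_rot: [[0.298, -0.955, -0.0], [-0.955, -0.298, 0.0], [-0.0, 0.0, -1.0]]
wrist_force: [-2.6, -1.2, -4.0]
gripper_width: 0.18
gripper_force: 30.0
```

```bash
python3 -c "
from look import *
look()"; python3 top.py | sed -n '3,12p'
```

```text
wrist tcp jig [-6.6  1.2] 0.09353259765948829 t 19.2667 F jig [-2.8 -0.4] -3.9746907047717506
side_fence 0.86 [ 98.3 -40.8] (array([657.6, -88. ]), array([ 31.7, 152.1]), 17.61, 10518)
end_stop 0.97 [  28.6 -102.1] (array([ 609.5, -167.4]), array([80.4, 30.3]), 17.51, 4882)
blank 0.88 [ 37.9 -10.5] (array([590.9, -77.3]), array([74.2, 77.3]), 18.92, 10448)
307 296 341 [  8.2   0.9 -45.1]
310 296 341 [  7.4   1.1 -45.5]
313 296 341 [  6.2   0.9 -45.5]
316 296 341 [  5.    0.9 -45.6]
319 296 341 [  3.8   1.1 -45.5]
322 296 341 [  2.5   0.9 -45.5]
325 296 340 [  1.4   0.9 -45.5]
328 296 340 [  0.    0.7 -45.3]
[ 0.54530033 -0.0793718   0.0937248 ] [-1.99085062 -0.02829901 -2.48936406] 19.4667
```

Request:
{"api": "drive_tool", "payload": {"rows": [[0,0.95,0.3,0,0,0,0],[0,0.95,0.3,0,0,0,0],[0,0.95,0.3,0,0,0,0],[0,0.95,0.3,0,0,0,0],[0,0.95,0.3,0,0,0,0]]}}

```text
time_s: 19.93
tcp_pos: [0.5494, -0.078, 0.0936]
ee_rot: [[0.298, -0.955, -0.0], [-0.955, -0.298, -0.0], [-0.0, 0.0, -1.0]]
wrist_force: [-4.1, -1.1, -1.2]
gripper_width: 0.181
gripper_force: 30.0
```

Request:
{"api": "drive_tool", "payload": {"rows": [[0,0.5,0.15,0,0,0,0],[0,0.5,0.15,0,0,0,0],[0,0.5,0.15,0,0,0,0]]}}

```text
time_s: 20.18
tcp_pos: [0.551, -0.0775, 0.0936]
ee_rot: [[0.298, -0.955, -0.0], [-0.955, -0.298, -0.0], [-0.0, 0.0, -1.0]]
wrist_force: [-3.9, -0.6, -0.7]
gripper_width: 0.178
gripper_force: 30.0
```

Request:
{"api": "drive_tool", "payload": {"rows": [[0,0.5,0.15,0,0,0,0],[0,0.5,0.15,0,0,0,0]]}}

```text
time_s: 20.35
tcp_pos: [0.552, -0.0772, 0.0935]
ee_rot: [[0.298, -0.955, -0.0], [-0.955, -0.298, -0.0], [-0.0, 0.0, -1.0]]
wrist_force: [-3.5, -0.9, -0.0]
gripper_width: 0.185
gripper_force: 30.0
```

Request:
{"api": "drive_tool", "payload": {"rows": [[0,0.5,0.15,0,0,0,0]]}}

```text
time_s: 20.43
tcp_pos: [0.5526, -0.077, 0.0935]
ee_rot: [[0.298, -0.955, -0.0], [-0.955, -0.298, -0.0], [-0.0, 0.0, -1.0]]
wrist_force: [-4.7, -0.6, -1.2]
gripper_width: 0.181
gripper_force: 30.0
```

Request:
{"api": "drive_tool", "payload": {"rows": [[0,0.5,0.15,0,0,0,0]]}}

```text
time_s: 20.52
tcp_pos: [0.5531, -0.0769, 0.0935]
ee_rot: [[0.298, -0.955, 0.0], [-0.955, -0.298, 0.0], [-0.0, -0.0, -1.0]]
wrist_force: [-4.4, -0.7, -0.8]
gripper_width: 0.185
gripper_force: 30.0
```

Request:
{"api": "drive_tool", "payload": {"rows": [[0,0.5,0.15,0,0,0,0]]}}

```text
time_s: 20.6
tcp_pos: [0.5534, -0.0768, 0.0935]
ee_rot: [[0.298, -0.955, -0.001], [-0.955, -0.298, -0.0], [-0.0, 0.001, -1.0]]
wrist_force: [-4.7, -1.4, 0.4]
gripper_width: 0.183
gripper_force: 30.0
```

Request:
{"api": "drive_tool", "payload": {"rows": [[0,0,0,0,0,0,0]]}}

```text
time_s: 20.68
tcp_pos: [0.5534, -0.0768, 0.0935]
ee_rot: [[0.298, -0.955, -0.0], [-0.955, -0.298, -0.0], [-0.0, 0.0, -1.0]]
wrist_force: [-4.0, -0.8, -0.2]
gripper_width: 0.181
gripper_force: 30.0
```

```bash
python3 -c "
from look import *
look()"
```

```text
wrist tcp jig [2.3 1.2] 0.09348034551165962 t 20.6833 F jig [-4.1  0.4] -0.23985049861239582
side_fence 0.55 [ 98.2 -44.6] (array([658.7, -91.7]), array([ 31.5, 144.6]), 17.7, 9988)
end_stop 0.61 [  28.5 -102. ] (array([ 609.4, -167.4]), array([80.1, 30.5]), 17.77, 4874)
blank 0.89 [ 46.3 -11.2] (array([599.1, -75.4]), array([74.1, 77.3]), 17.89, 10532)
```

Request:
{"api": "drive_tool", "payload": {"rows": [[0,0.6,0.2,0,0,0,0]]}}

```text
time_s: 20.97
tcp_pos: [0.5536, -0.0767, 0.0934]
ee_rot: [[0.298, -0.955, -0.001], [-0.955, -0.298, -0.0], [-0.0, 0.001, -1.0]]
wrist_force: [-5.5, -1.4, 0.1]
gripper_width: 0.184
gripper_force: 30.0
```

Request:
{"api": "drive_tool", "payload": {"rows": [[0,0.6,0.2,0,0,0,0]]}}

```text
time_s: 21.05
tcp_pos: [0.5538, -0.0766, 0.0933]
ee_rot: [[0.298, -0.955, -0.003], [-0.955, -0.298, -0.0], [-0.0, 0.003, -1.0]]
wrist_force: [-5.5, -1.9, -1.0]
gripper_width: 0.183
gripper_force: 30.0
```

Request:
{"api": "drive_tool", "payload": {"rows": [[0,0,0,0,0,0,0]]}}

```text
time_s: 21.13
tcp_pos: [0.5537, -0.0766, 0.0933]
ee_rot: [[0.298, -0.955, -0.003], [-0.955, -0.298, -0.0], [-0.0, 0.003, -1.0]]
wrist_force: [-5.6, -2.1, 0.3]
gripper_width: 0.182
gripper_force: 30.0
```

Request:
{"api": "drive_tool", "payload": {"rows": [[0,0.6,0.2,0,0,0,0],[0,0.6,0.2,0,0,0,0]]}}

```text
time_s: 21.3
tcp_pos: [0.554, -0.0764, 0.0931]
ee_rot: [[0.298, -0.955, -0.005], [-0.955, -0.298, -0.001], [-0.001, 0.005, -1.0]]
wrist_force: [-7.0, -2.4, 0.6]
gripper_width: 0.18
gripper_force: 30.0
```

Request:
{"api": "drive_tool", "payload": {"rows": [[0,0.6,0.2,0,0,0,0],[0,0,0,0,0,0,0]]}}

```text
time_s: 21.47
tcp_pos: [0.5542, -0.0763, 0.093]
ee_rot: [[0.297, -0.955, -0.006], [-0.955, -0.297, -0.001], [-0.001, 0.006, -1.0]]
wrist_force: [-7.7, -1.2, 0.9]
gripper_width: 0.181
gripper_force: 30.0
```

Request:
{"api": "drive_tool", "payload": {"rows": [[0,0.6,0.2,0,0,0,0],[0,0.6,0.2,0,0,0,0],[0,0,0,0,0,0,0],[0,0,0,0,0,0,0]]}}

```text
time_s: 21.8
tcp_pos: [0.5544, -0.0762, 0.0929]
ee_rot: [[0.297, -0.955, -0.008], [-0.955, -0.297, -0.001], [-0.001, 0.008, -1.0]]
wrist_force: [-8.1, -2.2, 2.4]
gripper_width: 0.18
gripper_force: 30.0
```

Request:
{"api": "drive_tool", "payload": {"rows": [[0,0,0,0,0,0,0],[0,0,0,0,0,0,0],[0,0,0,0,0,0,0],[0,0,0,0,0,0,0],[0,0,0,0,0,0,0]]}}

```text
time_s: 22.22
tcp_pos: [0.5543, -0.0762, 0.0929]
ee_rot: [[0.297, -0.955, -0.008], [-0.955, -0.297, -0.001], [-0.001, 0.008, -1.0]]
wrist_force: [-8.6, -3.0, 2.5]
gripper_width: 0.18
gripper_force: 30.0
```

```bash
python3 -c "
from look import *
p,w=look()
J=(w[...,:2]*1000-[551.6,-78.6])@Rj
z=w[...,2];g=p['frame'].sum(2)
m=(z>.019)&(z<.03)&(g<330)&(J[...,0]>35)&(J[...,0]<95)
for y in range(-45,20,6):
  k=m&(np.abs(J[...,1]-y)<1.5)
  f=(z>.024)&(z<.034)&(g>450)&(np.abs(J[...,1]-y)<1.5)&(J[...,0]>75)&(J[...,0]<110)
  print(y,J[...,0][k].max() if k.any() else '',J[...,0][f].min() if f.any() else '')
"
```

```text
wrist tcp jig [3.3 1.4] 0.09285672878856428 t 22.2167 F jig [-9.1 -0.3] 2.537317561000123
end_stop 0.8 [  28.5 -102. ] (array([ 609.4, -167.4]), array([80.2, 30.2]), 17.43, 4981)
blank 0.85 [ 46.5 -11.7] (array([599.5, -75.8]), array([74.1, 76. ]), 17.53, 10624)
-45 83.73029878295031 83.27155801224919
-39 83.65804997664968 83.42494201399326
-33 83.76431488050741 83.36817145741654
-27 83.6334428695106 83.23419388509433
-21 83.74821648596703 83.33200522443954
-15 83.5816588321257 83.6363490339761
-9 83.56802852493465 83.24225817769005
-3 83.77123512012098 83.52734271371763
3 83.5119443825331 83.4259387025634
9 83.56419602480477 83.23888037899329
15 83.38598236211413 83.28496060309081
```

Request:
{"api": "drive_tool", "payload": {"rows": [[0,0.6,0.2,0.3,0,0,0],[0,0.6,0.2,0.3,0,0,0],[0,0,0,0,0,0,0],[0,0,0,0,0,0,0],[0,0,0,0,0,0,0]]}}

```text
time_s: 22.83
tcp_pos: [0.5545, -0.0761, 0.0929]
ee_rot: [[0.297, -0.955, -0.011], [-0.955, -0.297, -0.002], [-0.002, 0.011, -1.0]]
wrist_force: [-8.8, -3.4, 0.1]
gripper_width: 0.186
gripper_force: 30.0
```

Request:
{"api": "drive_tool", "payload": {"rows": [[0,0,0,0,0,0,0],[0,0,0,0,0,0,0],[0,0,0,0,0,0,0],[0,0,0,0,0,0,0],[0,0,0,0,0,0,0]]}}

```text
time_s: 23.25
tcp_pos: [0.5546, -0.0761, 0.0929]
ee_rot: [[0.297, -0.955, -0.011], [-0.955, -0.297, -0.002], [-0.002, 0.011, -1.0]]
wrist_force: [-10.0, -3.8, 1.0]
gripper_width: 0.187
gripper_force: 30.0
```

Request:
{"api": "drive_tool", "payload": {"rows": [[0,-1.9,-0.6,0,0,0,0],[0,-1.9,-0.6,0,0,0,0],[0,-3.8,-1.2,0,0,0,0],[0,-6.7,-2.1,0,0,0,0],[0,-5.7,-1.8,2,0,0,0]]}}

```text
time_s: 23.67
tcp_pos: [0.5403, -0.0809, 0.0967]
ee_rot: [[0.298, -0.954, 0.004], [-0.954, -0.298, 0.001], [0.001, -0.004, -1.0]]
wrist_force: [1.0, 0.3, -3.2]
gripper_width: 0.183
gripper_force: 30.0
```

Request:
{"api": "drive_tool", "payload": {"rows": [[0,0,0,8,0,0,0],[0,0,0,16,0,0,0],[0,0,0,16,0,0,0],[0,0,0,8,0,0,0],[0,0,0,0,0,0,0]]}}

```text
time_s: 24.08
tcp_pos: [0.5412, -0.081, 0.1472]
ee_rot: [[0.299, -0.954, 0.007], [-0.954, -0.299, 0.0], [0.002, -0.007, -1.0]]
wrist_force: [0.8, 0.6, -2.9]
gripper_width: 0.183
gripper_force: 30.0
```

```bash
python3 -c "
from look import *
look()"; python3 top.py | sed -n '2,12p'
```

```text
wrist tcp jig [-10.6   0.8] 0.14724977786403773 t 24.0833 F jig [0.9 0.3] -2.938620106733199
side_fence 0.67 [ 98.2 -39.1] (array([657. , -86.5]), array([ 30.9, 155.5]), 17.43, 7062)
end_stop 0.57 [  28.7 -102.1] (array([ 609.6, -167.4]), array([79.7, 30.1]), 17.49, 3009)
blank 0.81 [46.6  0.8] (array([595.8, -63.9]), array([ 74.3, 100.7]), 17.5, 9097)
304 296 340 [  8.5   0.7 -43.7]
307 296 341 [  8.3   0.9 -45.2]
310 296 341 [  7.3   0.7 -45.5]
313 296 341 [  6.2   0.9 -45.6]
316 296 341 [  4.9   0.9 -45.4]
319 296 341 [  3.8   0.9 -45.5]
322 296 341 [  2.5   0.9 -45.4]
325 296 340 [  1.4   0.7 -45.6]
328 296 340 [  0.1   0.7 -45.5]
[ 0.53837767 -0.08118491  0.14332089] [ 0.10890681 -0.25932088 -2.42322401] 24.2833
```

Push 1 is done: about 10.7 N was held, and the blank's yaw of 17.5° matches the fence. Now I'm turning the jaws 90° and going to the blank's +y edge.

Request:
{"api": "drive_tool", "payload": {"rows": [[0,2.4,5.6,0,0,0,0.05],[0,2.4,5.6,0,0,0,0.105],[0,2.4,5.6,0,0,0,0.105],[0,2.4,5.6,0,0,0,0.105],[0,2.4,5.6,0,0,0,0.105]]}}

```text
time_s: 24.75
tcp_pos: [0.5507, -0.053, 0.1431]
ee_rot: [[0.702, -0.713, -0.002], [-0.713, -0.702, -0.0], [-0.001, 0.001, -1.0]]
wrist_force: [-0.3, -0.8, -2.2]
gripper_width: 0.182
gripper_force: 30.0
```

Request:
{"api": "drive_tool", "payload": {"rows": [[0,2.4,5.6,0,0,0,0.105],[0,2.4,5.6,0,0,0,0.105],[0,2.4,5.6,0,0,0,0.105],[0,2.4,5.6,0,0,0,0.105],[0,2.4,5.6,0,0,0,0.105]]}}

```text
time_s: 25.17
tcp_pos: [0.5627, -0.025, 0.1431]
ee_rot: [[0.964, -0.265, -0.002], [-0.265, -0.964, -0.0], [-0.002, 0.001, -1.0]]
wrist_force: [0.5, 1.1, -3.0]
gripper_width: 0.181
gripper_force: 30.0
```

Request:
{"api": "drive_tool", "payload": {"rows": [[0,2.4,5.6,0,0,0,0.105],[0,2.4,5.6,0,0,0,0.105],[0,2.5,5.6,0,0,0,0.105],[0,2.5,5.7,0,0,0,0.105],[0,2.5,5.7,0,0,0,0.105]]}}

```text
time_s: 25.58
tcp_pos: [0.5749, 0.0032, 0.143]
ee_rot: [[0.967, 0.254, -0.002], [0.254, -0.967, -0.0], [-0.002, -0.0, -1.0]]
wrist_force: [-1.3, 0.3, -2.3]
gripper_width: 0.179
gripper_force: 30.0
```

Request:
{"api": "drive_tool", "payload": {"rows": [[0,0,0,0,0,0,0.05],[0,0,0,0,0,0,0],[0,0,0,0,0,0,0]]}}

```text
time_s: 25.83
tcp_pos: [0.5749, 0.0029, 0.1433]
ee_rot: [[0.955, 0.296, -0.002], [0.296, -0.955, -0.0], [-0.002, -0.0, -1.0]]
wrist_force: [-0.2, 0.8, -2.2]
gripper_width: 0.181
gripper_force: 30.0
```

```bash
python3 -c "
from look import *
look();look('top')
s=sense();print(np.degrees(np.arctan2(-s['ee_rot'][1,1],-s['ee_rot'][0,1])),s['tcp_pos'])"; python3 top.py | sed -n '2,12p'
```

```text
wrist tcp jig [46.6 70.8] 0.14326915897922202 t 25.8333 F jig [0.  0.8] -2.173121078624982
side_fence 0.79 [99.   2.3] (array([645.3, -46.7]), array([ 30.2, 240.5]), 17.49, 10760)
end_stop 0.82 [  28.9 -101.8] (array([ 609.7, -167. ]), array([80.9, 31.7]), 17.17, 2771)
blank 0.74 [46.8  0.8] (array([596. , -63.8]), array([ 73.7, 101.1]), 17.71, 10239)
top tcp jig [46.8 70.6] 0.1438986410567212 t 26.0333 F jig [-0.2 -0.5] -1.7505019659974432
side_fence 0.42 [  23.7 -108.3] (array([ 606.7, -174.8]), array([203.3, 117.6]), 43.16, 362)
end_stop 0.74 [ 30.1 -99.8] (array([ 610.2, -164.8]), array([79.5, 30.6]), 17.37, 197)
blank 0.77 [46.9  4.1] (array([595.1, -60.6]), array([72.9, 99.3]), 18.07, 381)
107.26013104392084 [0.57523888 0.00284609 0.14417047]
304 296 340 [  8.5  -0.6 -43.8]
307 296 340 [  8.1  -0.8 -45. ]
310 296 341 [  7.2  -0.6 -45.4]
313 296 341 [  6.   -0.4 -45.4]
316 296 341 [  4.8  -0.4 -45.3]
319 296 340 [  3.7  -0.6 -45.4]
322 296 340 [  2.5  -0.6 -45.5]
325 296 340 [  1.2  -0.6 -45.4]
328 296 339 [  0.2  -0.8 -45.7]
[0.57523888 0.00284609 0.14417047] [ 0.10831574  0.24781935 -2.83661351] 26.2333
```

Request:
{"api": "drive_tool", "payload": {"rows": [[0,0,0,-10,0,0,0],[0,0,0,-18,0,0,0],[0,0,0,-14,0,0,0],[0,0,0,-8,0,0,0],[0,0,0,0,0,0,0]]}}

```text
time_s: 26.7
tcp_pos: [0.5737, 0.0026, 0.0916]
ee_rot: [[0.955, 0.297, -0.005], [0.297, -0.955, -0.001], [-0.005, -0.001, -1.0]]
wrist_force: [-0.2, 0.8, -2.9]
gripper_width: 0.18
gripper_force: 30.0
```

Request:
{"api": "drive_tool", "payload": {"rows": [[0,0.6,-1.9,0,0,0,0],[0,0.6,-1.9,0,0,0,0],[0,0.6,-1.9,0,0,0,0],[0,0.6,-1.9,0,0,0,0],[0,0.6,-1.9,0,0,0,0]]}}

```text
time_s: 27.12
tcp_pos: [0.5787, -0.0067, 0.0948]
ee_rot: [[0.955, 0.297, 0.001], [0.297, -0.955, 0.0], [0.001, 0.0, -1.0]]
wrist_force: [0.9, 0.6, -2.5]
gripper_width: 0.18
gripper_force: 30.0
```

Request:
{"api": "drive_tool", "payload": {"rows": [[0,0.63,-1.9,0,0,0,0],[0,0.63,-1.9,0,0,0,0],[0,0.63,-1.9,0,0,0,0],[0,0.63,-1.9,0,0,0,0],[0,0.63,-1.9,0,0,0,0]]}}

```text
time_s: 27.53
tcp_pos: [0.5815, -0.0158, 0.0943]
ee_rot: [[0.955, 0.297, 0.0], [0.297, -0.955, 0.0], [0.0, -0.0, -1.0]]
wrist_force: [-1.4, 3.8, 0.2]
gripper_width: 0.182
gripper_force: 30.0
```

```bash
python3 -c "
from look import *
look()"
```

```text
wrist tcp jig [47.4 51. ] 0.09432202417775336 t 27.5333 F jig [-0.2  4.1] 0.19257253212426317
side_fence 0.86 [98.2  2.7] (array([644.5, -46.6]), array([ 31.3, 241.2]), 17.5, 16095)
end_stop 0.77 [  39.5 -101.8] (array([ 619.8, -163.9]), array([59.7, 31.7]), 18.07, 3212)
blank 0.75 [52.9 -7.2] (array([604.2, -69.6]), array([ 62.9, 101.7]), 17.22, 10863)
```

Request:
{"api": "drive_tool", "payload": {"rows": [[0,0.62,-1.9,0,0,0,0],[0,0.62,-1.9,0,0,0,0],[0,0.62,-1.9,0,0,0,0],[0,0.62,-1.9,0,0,0,0],[0,0.62,-1.9,0,0,0,0]]}}

```text
time_s: 28.15
tcp_pos: [0.5846, -0.0257, 0.0942]
ee_rot: [[0.955, 0.297, -0.0], [0.297, -0.955, 0.0], [-0.0, -0.0, -1.0]]
wrist_force: [-1.6, 4.3, -0.5]
gripper_width: 0.184
gripper_force: 30.0
```

Request:
{"api": "drive_tool", "payload": {"rows": [[0,0.62,-1.9,0,0,0,0],[0,0.62,-1.9,0,0,0,0],[0,0.62,-1.9,0,0,0,0],[0,0.62,-1.9,0,0,0,0],[0,0.62,-1.9,0,0,0,0]]}}

```text
time_s: 28.57
tcp_pos: [0.5876, -0.0352, 0.0941]
ee_rot: [[0.955, 0.297, -0.0], [0.297, -0.955, 0.0], [-0.0, -0.0, -1.0]]
wrist_force: [-1.1, 3.0, -1.1]
gripper_width: 0.182
gripper_force: 30.0
```

```bash
python3 -c "
from look import *
look()"
```

```text
wrist tcp jig [47.4 30.6] 0.09414194379767217 t 28.5667 F jig [-0.1  3.2] -1.1458042769688084
side_fence 0.97 [98.9  2.8] (array([645.1, -46.3]), array([ 30.3, 240.8]), 17.53, 16127)
end_stop 0.65 [  40.7 -101.8] (array([ 621. , -163.5]), array([57.4, 31.4]), 17.3, 3105)
blank 0.82 [ 53.4 -27.6] (array([610.8, -88.9]), array([ 63.1, 101. ]), 19.34, 10842)
```

Request:
{"api": "drive_tool", "payload": {"rows": [[0,0.31,-0.95,0,0,0,0],[0,0.31,-0.95,0,0,0,0],[0,0.31,-0.95,0,0,0,0],[0,0.31,-0.95,0,0,0,0],[0,0.31,-0.95,0,0,0,0]]}}

```text
time_s: 29.18
tcp_pos: [0.589, -0.0398, 0.094]
ee_rot: [[0.955, 0.297, -0.0], [0.297, -0.955, 0.0], [-0.0, -0.0, -1.0]]
wrist_force: [-1.4, 3.7, -1.8]
gripper_width: 0.18
gripper_force: 30.0
```

Request:
{"api": "drive_tool", "payload": {"rows": [[0,0.15,-0.5,0,0,0,0],[0,0.15,-0.5,0,0,0,0],[0,0.15,-0.5,0,0,0,0]]}}

```text
time_s: 29.43
tcp_pos: [0.5895, -0.0414, 0.094]
ee_rot: [[0.955, 0.297, -0.0], [0.297, -0.955, -0.0], [-0.0, -0.0, -1.0]]
wrist_force: [-1.1, 3.5, -1.9]
gripper_width: 0.179
gripper_force: 30.0
```

```bash
cat > gap.py <<'E'
from look import *
p,w=look()
J=(w[...,:2]*1000-[551.6,-78.6])@Rj
z=w[...,2];g=p['frame'].sum(2)
b=(z>.019)&(z<.03)&(g<330)&(J[...,0]>5)&(J[...,0]<95)&(J[...,1]<40)
F=(z>.024)&(z<.034)&(g>450)
for y in range(-80,15,8):
  k=b&(np.abs(J[...,1]-y)<1.5); f=F&(np.abs(J[...,1]-y)<1.5)&(J[...,0]>75)&(J[...,0]<110)
  print('x@y',y,J[...,0][k].max().round(1) if k.any() else '',J[...,0][f].min().round(1) if f.any() else '')
for x in range(12,82,8):
  k=b&(np.abs(J[...,0]-x)<1.5); f=F&(np.abs(J[...,0]-x)<1.5)&(J[...,1]>-110)&(J[...,1]<-75)
  print('y@x',x,J[...,1][k].min().round(1) if k.any() else '',J[...,1][f].max().round(1) if f.any() else '')
E
python3 gap.py
```

```text
wrist tcp jig [47.3 24.2] 0.09401652846050035 t 29.4333 F jig [0.  3.7] -1.9060013758608882
side_fence 0.7 [98.3  3. ] (array([644.5, -46.3]), array([ 31.4, 240.8]), 17.41, 16137)
end_stop 0.59 [  41.1 -100.6] (array([ 621. , -162.2]), array([56.4, 34.7]), 17.81, 3041)
blank 0.9 [ 53.2 -35.6] (array([613. , -96.6]), array([ 61.7, 103.8]), 18.46, 10710)
x@y -80 82.7 83.9
x@y -72 82.0 83.9
x@y -64 82.1 83.9
x@y -56 82.1 84.1
x@y -48 82.2 83.8
x@y -40 82.2 84.1
x@y -32 82.2 83.8
x@y -24 82.3 83.9
x@y -16 82.3 82.8
x@y -8 82.3 82.8
x@y 0 82.4 82.8
x@y 8 82.3 82.8
y@x 12 -94.5 -94.7
y@x 20 -87.9 -86.8
y@x 28 -151.0 -86.9
y@x 36 -87.9 -86.8
y@x 44 -87.9 -86.7
y@x 52 -92.7 -86.8
y@x 60 -87.9 -86.7
y@x 68 -87.6 -86.9
y@x 76 -83.2 -83.7
```

Request:
{"api": "drive_tool", "payload": {"rows": [[0,0.44,-0.39,0,0,0,0],[0,0.44,-0.39,0,0,0,0]]}}

```text
time_s: 29.8
tcp_pos: [0.59, -0.042, 0.094]
ee_rot: [[0.955, 0.297, -0.001], [0.297, -0.955, 0.0], [-0.001, -0.0, -1.0]]
wrist_force: [-2.6, 3.7, -1.0]
gripper_width: 0.183
gripper_force: 30.0
```

Request:
{"api": "drive_tool", "payload": {"rows": [[0,0.44,-0.39,0,0,0,0],[0,0.15,-0.5,0,0,0,0]]}}

```text
time_s: 29.97
tcp_pos: [0.5904, -0.0429, 0.094]
ee_rot: [[0.955, 0.297, -0.002], [0.297, -0.955, 0.0], [-0.002, -0.001, -1.0]]
wrist_force: [-3.5, 4.8, -1.0]
gripper_width: 0.183
gripper_force: 30.0
```

Request:
{"api": "drive_tool", "payload": {"rows": [[0,0.15,-0.5,0,0,0,0]]}}

```text
time_s: 30.05
tcp_pos: [0.5905, -0.0434, 0.094]
ee_rot: [[0.955, 0.297, -0.002], [0.297, -0.955, 0.0], [-0.002, -0.001, -1.0]]
wrist_force: [-3.3, 3.7, -1.3]
gripper_width: 0.186
gripper_force: 30.0
```

Request:
{"api": "drive_tool", "payload": {"rows": [[0,0.15,-0.5,0,0,0,0]]}}

```text
time_s: 30.13
tcp_pos: [0.5907, -0.0439, 0.094]
ee_rot: [[0.955, 0.297, -0.002], [0.297, -0.955, -0.0], [-0.002, -0.0, -1.0]]
wrist_force: [-4.0, 5.2, -1.5]
gripper_width: 0.186
gripper_force: 30.0
```

Request:
{"api": "drive_tool", "payload": {"rows": [[0,0.17,-0.55,0,0,0,0]]}}

```text
time_s: 30.22
tcp_pos: [0.5907, -0.0442, 0.0939]
ee_rot: [[0.955, 0.297, -0.002], [0.297, -0.955, 0.001], [-0.002, -0.001, -1.0]]
wrist_force: [-3.7, 6.7, 0.9]
gripper_width: 0.181
gripper_force: 30.0
```

Request:
{"api": "drive_tool", "payload": {"rows": [[0,0.17,-0.55,0,0,0,0]]}}

```text
time_s: 30.3
tcp_pos: [0.5908, -0.0443, 0.0939]
ee_rot: [[0.955, 0.297, -0.002], [0.297, -0.955, 0.001], [-0.001, -0.002, -1.0]]
wrist_force: [-3.8, 8.6, 0.6]
gripper_width: 0.182
gripper_force: 30.0
```

Request:
{"api": "drive_tool", "payload": {"rows": [[0,0.17,-0.55,0,0,0,0]]}}

```text
time_s: 30.38
tcp_pos: [0.5908, -0.0444, 0.094]
ee_rot: [[0.955, 0.296, -0.002], [0.296, -0.955, 0.002], [-0.001, -0.003, -1.0]]
wrist_force: [-5.4, 10.4, 0.7]
gripper_width: 0.178
gripper_force: 30.0
```

Request:
{"api": "drive_tool", "payload": {"rows": [[0,0,0,0,0,0,0],[0,0,0,0,0,0,0],[0,0,0,0,0,0,0],[0,0,0,0,0,0,0],[0,0,0,0,0,0,0]]}}

```text
time_s: 30.8
tcp_pos: [0.5908, -0.0443, 0.0939]
ee_rot: [[0.955, 0.297, -0.002], [0.297, -0.955, 0.002], [-0.002, -0.002, -1.0]]
wrist_force: [-5.0, 9.1, -0.1]
gripper_width: 0.185
gripper_force: 30.0
```

Request:
{"api": "drive_tool", "payload": {"rows": [[0,0,0,0,0,0,0],[0,0,0,0,0,0,0],[0,0,0,0,0,0,0],[0,0,0,0,0,0,0],[0,0,0,0,0,0,0]]}}

```text
time_s: 31.22
tcp_pos: [0.5908, -0.0443, 0.094]
ee_rot: [[0.955, 0.297, -0.002], [0.297, -0.955, 0.002], [-0.002, -0.002, -1.0]]
wrist_force: [-4.2, 8.2, 1.0]
gripper_width: 0.185
gripper_force: 30.0
```

```bash
python3 gap.py
```

```text
wrist tcp jig [47.7 21. ] 0.09396939485176899 t 31.2167 F jig [-1.5  9. ] 0.9804864270007811
side_fence 0.95 [98.9  2.7] (array([645.1, -46.4]), array([ 30.2, 240.7]), 17.51, 16090)
end_stop 0.74 [ 53.5 -37.2] (array([613.8, -98. ]), array([ 61.4, 101.1]), 18.43, 10778)
blank 0.96 [ 52.8 -36.9] (array([613., -98.]), array([ 64.1, 101.3]), 17.42, 10912)
x@y -80 82.4 82.9
x@y -72 82.5 82.8
x@y -64 82.4 82.9
x@y -56 82.4 82.9
x@y -48 82.5 83.0
x@y -40 82.5 83.0
x@y -32 82.5 83.0
x@y -24 82.6 83.0
x@y -16 82.0 83.0
x@y -8 82.1 83.0
x@y 0 81.9 83.1
x@y 8 82.0 83.1
y@x 12  
y@x 20 -8.5 -89.0
y@x 28 -151.2 -86.9
y@x 36 -87.6 -86.9
y@x 44 -87.6 -87.1
y@x 52 -93.0 -86.9
y@x 60 -98.0 -86.5
y@x 68 -87.0 -86.9
y@x 76 -86.7 -86.6
```

Request:
{"api": "drive_tool", "payload": {"rows": [[0,-0.2,0.6,0,0,0,0],[0,-0.3,1,0,0,0,0],[0,-0.6,2,0,0,0,0],[0,-1.2,4,0,0,0,0],[0,-2.4,7.6,1,0,0,0]]}}

```text
time_s: 31.83
tcp_pos: [0.5878, -0.031, 0.0952]
ee_rot: [[0.955, 0.296, 0.001], [0.296, -0.955, -0.001], [0.001, 0.001, -1.0]]
wrist_force: [-1.3, -0.8, -2.7]
gripper_width: 0.181
gripper_force: 30.0
```

Request:
{"api": "drive_tool", "payload": {"rows": [[0,0,0,8,0,0,0],[0,0,0,16,0,0,0],[0,0,0,18,0,0,0],[0,0,0,8,0,0,0],[0,0,0,0,0,0,0]]}}

```text
time_s: 32.25
tcp_pos: [0.589, -0.0302, 0.1482]
ee_rot: [[0.955, 0.298, 0.006], [0.298, -0.955, 0.001], [0.006, 0.001, -1.0]]
wrist_force: [0.2, 0.2, -3.1]
gripper_width: 0.182
gripper_force: 30.0
```

Request:
{"api": "drive_tool", "payload": {"rows": [[0,0,0,0,0,0,0]]}}

```text
time_s: 32.33
tcp_pos: [0.5873, -0.0303, 0.1455]
ee_rot: [[0.955, 0.297, 0.001], [0.297, -0.955, 0.0], [0.001, -0.0, -1.0]]
wrist_force: [-0.1, 1.0, -2.4]
gripper_width: 0.185
gripper_force: 30.0
```

```bash
python3 gap.py; python3 - <<'E'
from look import *
p=cap('wrist');f=p['frame'];save('h',f)
E
```

```text
wrist tcp jig [48.5 35.4] 0.1455400580663316 t 32.3333 F jig [0.2 1. ] -2.420080590760512
side_fence 0.69 [98.9  2.9] (array([645.1, -46.2]), array([ 30.2, 240.4]), 17.47, 10552)
end_stop 0.67 [  29.3 -102.2] (array([ 610.2, -167.3]), array([80.3, 31.2]), 17.76, 2128)
blank 0.72 [ 47.7 -37.4] (array([ 608.3, -100. ]), array([ 73.9, 102.7]), 17.63, 10003)
x@y -80 82.1 84.0
x@y -72 82.1 83.9
x@y -64 82.1 84.2
x@y -56 82.1 84.0
x@y -48 82.1 82.8
x@y -40 82.2 82.8
x@y -32 82.2 82.8
x@y -24 82.2 82.8
x@y -16 82.1 82.8
x@y -8 81.4 82.8
x@y 0 81.5 82.9
x@y 8 81.3 83.0
y@x 12 -87.0 -86.9
y@x 20 -86.7 -87.0
y@x 28 -150.8 -86.7
y@x 36 -87.7 -86.6
y@x 44 -87.4 -86.7
y@x 52 -92.9 -87.1
y@x 60 -87.4 -87.1
y@x 68 -87.3 -86.7
y@x 76 -85.6 -86.3
```

View pics/h.png

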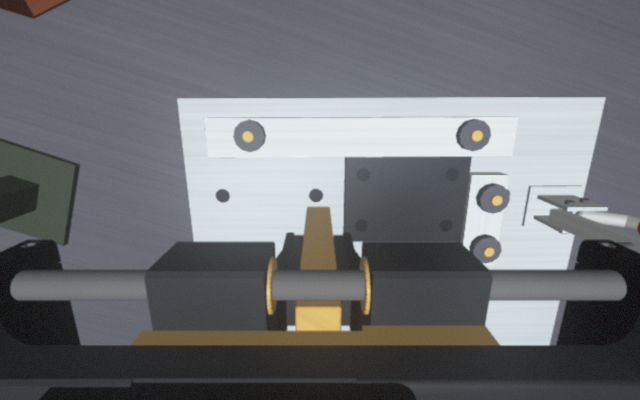

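The wrist view shows the blank (345–469, 157–240) flush under the side fence's edge (row 157) and against the end stop (column 470). The drift is upright at (318,225). Now I'm returning it, high over the punch.

Request:
{"api": "drive_tool", "payload": {"rows": [[0,0,0,10,0,0,0],[0,0,0,18,0,0,0],[0,0,0,20,0,0,0],[0,0,0,12,0,0,0],[0,-3.9,6,0,0,0,-0.018]]}}

```text
time_s: 33.0
tcp_pos: [0.5858, -0.0249, 0.2092]
ee_rot: [[0.96, 0.279, 0.008], [0.279, -0.96, -0.0], [0.007, 0.002, -1.0]]
wrist_force: [-0.0, -0.1, -2.5]
gripper_width: 0.183
gripper_force: 30.0
```

Request:
{"api": "drive_tool", "payload": {"rows": [[0,-3.9,12,0,0,0,-0.018],[0,-3.9,18,0,0,0,-0.018],[0,-4,22,0,0,0,-0.018],[0,-4,22,0,0,0,-0.018],[0,-4,22,0,0,0,-0.018]]}}

```text
time_s: 33.42
tcp_pos: [0.5633, 0.0724, 0.2057]
ee_rot: [[0.982, 0.191, 0.0], [0.191, -0.982, -0.0], [0.0, 0.0, -1.0]]
wrist_force: [0.6, 0.0, -3.3]
gripper_width: 0.18
gripper_force: 30.0
```

Request:
{"api": "drive_tool", "payload": {"rows": [[0,-4,22,0,0,0,-0.018],[0,-4,22,0,0,0,-0.018],[0,-4,22,0,0,0,-0.018],[0,-4,22,0,0,0,-0.018],[0,-4,22,0,0,0,-0.018]]}}

```text
time_s: 33.83
tcp_pos: [0.5433, 0.1827, 0.2057]
ee_rot: [[0.995, 0.103, 0.0], [0.103, -0.995, 0.0], [0.0, -0.0, -1.0]]
wrist_force: [1.2, 0.8, -2.4]
gripper_width: 0.183
gripper_force: 30.0
```

Request:
{"api": "drive_tool", "payload": {"rows": [[0,-4,22,0,0,0,-0.018],[0,-4,22,0,0,0,-0.018],[0,-4,20,0,0,0,-0.018],[0,-4,16,0,0,0,-0.018],[0,-4,12,0,0,0,-0.018]]}}

```text
time_s: 34.25
tcp_pos: [0.5233, 0.2752, 0.2056]
ee_rot: [[1.0, 0.014, 0.0], [0.014, -1.0, 0.0], [0.0, -0.0, -1.0]]
wrist_force: [-0.5, -0.1, -2.5]
gripper_width: 0.181
gripper_force: 30.0
```

Request:
{"api": "drive_tool", "payload": {"rows": [[0,-3.9,8,0,0,0,-0.018],[0,-3.9,5,0,0,0,-0.018],[0,-3.9,2.6,0,0,0,-0.018],[0,0,0,0,0,0,0],[0,0,0,0,0,0,0]]}}

```text
time_s: 34.67
tcp_pos: [0.5118, 0.2893, 0.2055]
ee_rot: [[0.999, -0.039, 0.0], [-0.039, -0.999, 0.0], [0.0, -0.0, -1.0]]
wrist_force: [-0.7, -0.6, -2.6]
gripper_width: 0.183
gripper_force: 30.0
```

```bash
python3 top.py | sed -n '2,12p'; python3 - <<'E'
from fit import *
p=cap('wrist');w=world(p);s=p['s'];print(s['tcp_pos'],np.degrees(np.arctan2(-s['ee_rot'][1,1],-s['ee_rot'][0,1])))
m=(np.abs(w[...,0]-.512)<.022)&(np.abs(w[...,1]-.289)<.022)&(w[...,2]>.05)&(w[...,2]<.062)
print(m.sum(),rect(w,m,.05,.062) if m.sum()>9 else '')
for d in masks_of('stand',p)[:2]: print(d['p'],rect(w,d['region'],-.003,.014))
for y in (.219,.359):
    m=(np.abs(w[...,0]-.511)<.022)&(np.abs(w[...,1]-y)<.022)&(w[...,2]>.05)&(w[...,2]<.062)
    print(y,m.sum(),rect(w,m,.05,.062) if m.sum()>9 else '')
save('i',np.hstack([p['frame'][100:300,200:440]]))
q=cap('top');ww=world(q)
for n,pp,W in (('top',q,ww),):
    for d in masks_of('blank',pp)[:1]: print('blank top',rect(W,d['region'],.019,.033))
E
```

```text
304 296 340 [  8.3  -0.3 -43.7]
307 296 341 [  8.   -0.2 -45.1]
310 296 341 [  7.1  -0.2 -45.5]
313 296 341 [  5.9  -0.2 -45.4]
316 296 341 [  4.8   0.  -45.6]
319 296 341 [  3.6  -0.2 -45.5]
322 296 341 [  2.3  -0.2 -45.5]
325 296 340 [  1.1  -0.3 -45.5]
328 297 339 [ -0.2  -0.3 -45.3]
[0.51176989 0.28930796 0.20552377] [-0.67787708 -0.56394331 -2.55914255] 34.6667
[0.51192297 0.28911012 0.20546095] 87.7238273300471
237 (array([513. , 289.1]), array([24.8, 24.8]), 87.34, 237)
0.66 (array([513.1, 289. ]), array([220.5,  81.2]), 88.1, 11746)
0.43 (array([326.8, 296.8]), array([70.9,  4.1]), 88.25, 14)
0.219 317 (array([510.3, 219.2]), array([25.6, 25.1]), 87.71, 317)
0.359 297 (array([515.2, 359. ]), array([25.3, 25.7]), 87.97, 297)
blank top (array([606.8, -97.1]), array([ 73.6, 100.4]), 16.45, 718)
```

Request:
{"api": "drive_tool", "payload": {"rows": [[0,0.5,0,-12,0,0,0],[0,0,0,-20,0,0,0],[0,0,0,-20,0,0,0],[0,0,0,-10,0,0,0],[0,0,0,-3,0,0,0]]}}

```text
time_s: 35.33
tcp_pos: [0.5114, 0.2881, 0.138]
ee_rot: [[0.999, -0.041, -0.003], [-0.041, -0.999, -0.003], [-0.003, 0.003, -1.0]]
wrist_force: [0.2, 0.4, -3.1]
gripper_width: 0.18
gripper_force: 30.0
```

Request:
{"api": "drive_tool", "payload": {"rows": [[0,0,0,0,0,0,0],[0,0,0,-5,0,0,0],[0,0,0,-5,0,0,0],[0,0,0,-5,0,0,0]]}}

```text
time_s: 35.67
tcp_pos: [0.5127, 0.2896, 0.1257]
ee_rot: [[0.999, -0.04, 0.001], [-0.04, -0.999, 0.001], [0.001, -0.001, -1.0]]
wrist_force: [0.0, 0.7, -2.3]
gripper_width: 0.184
gripper_force: 30.0
```

Request:
{"api": "drive_tool", "payload": {"rows": [[0,0,0,-7,0,0,0],[0,0,0,-8,0,0,0],[0,0,0,-8,0,0,0],[0,0,0,-8,0,0,0],[0,0,0,-6,0,0,0]]}}

```text
time_s: 36.08
tcp_pos: [0.5119, 0.2889, 0.0868]
ee_rot: [[0.999, -0.04, -0.001], [-0.04, -0.999, -0.001], [-0.001, 0.001, -1.0]]
wrist_force: [0.5, -1.1, -2.4]
gripper_width: 0.179
gripper_force: 30.0
```

Request:
{"api": "drive_tool", "payload": {"rows": [[0,0,0,-3,0,0,0],[0,0,0,0,0,0,0],[0,0,0,0,0,0,0]]}}

```text
time_s: 36.33
tcp_pos: [0.5124, 0.2893, 0.085]
ee_rot: [[0.999, -0.04, 0.0], [-0.04, -0.999, -0.0], [0.0, 0.0, -1.0]]
wrist_force: [-0.5, 0.2, -2.0]
gripper_width: 0.178
gripper_force: 30.0
```

Request:
{"api": "drive_tool", "payload": {"rows": [[0,0,0,-1.2,0,0,0],[0,0,0,-1.2,0,0,0],[0,0,0,0,0,0,0]]}}

```text
time_s: 36.58
tcp_pos: [0.5123, 0.2892, 0.0829]
ee_rot: [[0.999, -0.04, 0.0], [-0.04, -0.999, 0.0], [0.0, -0.0, -1.0]]
wrist_force: [-0.1, -1.3, -2.7]
gripper_width: 0.182
gripper_force: 30.0
```

Request:
{"api": "drive_tool", "payload": {"rows": [[45,0,0,0,0,0,0],[45,0,0,0,0,0,0],[45,0,0,0,0,0,0],[45,0,0,0,0,0,0],[45,0,0,0,0,0,0]]}}

```text
time_s: 37.0
tcp_pos: [0.5125, 0.2894, 0.0831]
ee_rot: [[0.999, -0.04, 0.001], [-0.04, -0.999, 0.0], [0.001, -0.001, -1.0]]
wrist_force: [-0.8, -0.2, 0.8]
gripper_width: 0.429
gripper_force: 0.0
```

Request:
{"api": "drive_tool", "payload": {"rows": [[45,0,0,10,0,0,0],[45,0,0,20,0,0,0],[45,0,0,30,0,0,0],[45,0,0,30,0,0,0],[45,0,0,30,0,0,0]]}}

```text
time_s: 37.42
tcp_pos: [0.5122, 0.289, 0.2049]
ee_rot: [[0.999, -0.04, 0.0], [-0.04, -0.999, 0.0], [0.0, -0.0, -1.0]]
wrist_force: [0.9, 0.5, 0.2]
gripper_width: 0.45
gripper_force: 0.0
```

Request:
{"api": "drive_tool", "payload": {"rows": [[45,-30,0,15,0,0,0],[45,-40,0,0,0,0,0],[45,-40,0,0,0,0,0],[45,-20,0,0,0,0,0],[45,0,0,0,0,0,0]]}}

```text
time_s: 37.83
tcp_pos: [0.3791, 0.2883, 0.2192]
ee_rot: [[0.999, -0.037, -0.0], [-0.037, -0.999, 0.001], [-0.0, -0.001, -1.0]]
wrist_force: [-0.9, 0.2, -0.4]
gripper_width: 0.449
gripper_force: 0.0
```

```bash
python3 - <<'E'
from look import *
print(sense()['tcp_pos'],sense()['time_s'])
p,w=look('top');q,_=look('scene')
a=p['frame'][130:250,180:300];a2=p['frame'][120:240,300:420];b=q['frame'][200:320,310:430];c=q['frame'][130:240,220:340]
R=lambda i:cv2.resize(i,(300,300),interpolation=cv2.INTER_CUBIC)
save('j',np.vstack([np.hstack([R(a),R(a2)]),np.hstack([R(b),R(c)])]))
m=(np.abs(w[...,0]-.515)<.03)&(np.abs(w[...,1]-.289)<.1)&(w[...,2]>.075)
k,lab,st,ce=cv2.connectedComponentsWithStats(m.astype(np.uint8))
for i in range(1,k):
  if st[i,4]>6: print('tool',st[i,4],np.nanmax(w[lab==i],0),np.nanmin(w[lab==i],0))
E
```

```text
[0.37906468 0.28833035 0.21919417] 37.8333
top tcp jig [-54.6 401.8] 0.2191941734198872 t 37.8333 F jig [-0.8  0.5] -0.3908506890570276
side_fence 0.7 [98.5  5. ] (array([644.1, -44.3]), array([ 31.9, 238.8]), 17.35, 696)
end_stop 0.68 [ 29.7 -99.9] (array([ 609.9, -165. ]), array([80., 32.]), 16.95, 220)
blank 0.94 [ 49.  -34.8] (array([608.8, -97.1]), array([ 76.9, 102.6]), 17.59, 788)
scene tcp jig [-50.4 401.8] 0.21840267162983276 t 38.0333 F jig [0.1 0.2] -0.16716719149840828
side_fence 0.95 [100.3   2.5] (array([646.5, -46.1]), array([ 35. , 241.4]), 17.67, 662)
end_stop 0.74 [ 75.3 362.4] (array([514.7, 289.7]), array([164.5,  26.1]), 87.1, 90)
blank 0.71 [ 48.6 -38.2] (array([ 609.4, -100.5]), array([ 75.1, 105.6]), 17.83, 660)
tool 37 [0.51868647 0.3713965  0.11275244] [0.50989386 0.3512542  0.07548932]
tool 66 [0.51927522 0.29907209 0.12984726] [0.50423596 0.28267458 0.07680238]
tool 16 [0.51162733 0.21917143 0.1069393 ] [0.50323433 0.20619501 0.07575202]
```

View pics/j.png

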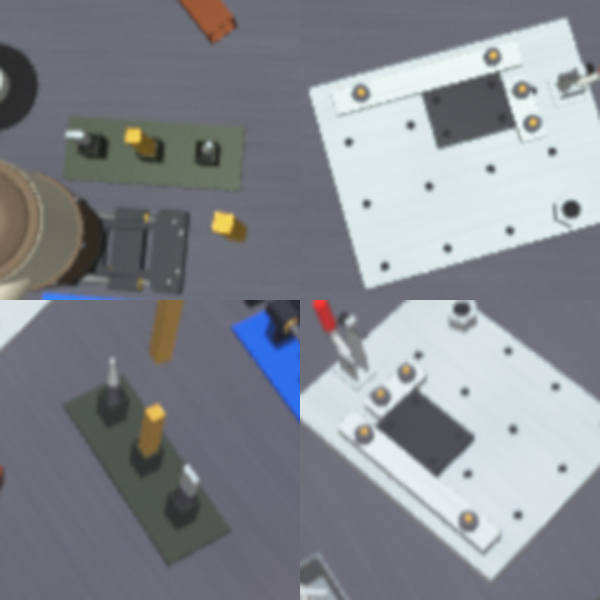

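The picture shows the drift standing in its middle socket (150,430), with the punch and chisel in theirs. The blank sits in the corner against both fences (430,430), and the fences are where they were. Handing in.

```bash
python3 -c "
from station import *
print(finish_job())"
```

```text
the job is handed in; nothing more can be done
None
```

I've handed the job in, with the blank pressed against the side fence (about 10.7 N), then the end stop (about 9–11 N), and the drift back in its socket after about 38 s. The cameras showed no gap at either fence, to about half a millimetre. On the first trip the drift caught the punch and tilted in the jaws, so I straightened it against its own socket; the punch is still in its socket but may lean a few millimetres more than before.

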